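# Fill a gift chest with baubles

### The job

Open the half-shut lid of the gift chest until it stands up on its stiff hinge, pour all six baubles from the scoop cup into the chest, and stand the empty cup upright in the middle of the cork mat. Leave the lid standing open, and do not shift the carton or the mug.

Things in the scene. Friction and masses are not known exactly. Their poses are not given: they have to be found in the camera images.
- chest: Gift chest: open wooden box with two red stripes, fixed to the table, outside 170 (x) x 200 (y) x 90 mm high, walls and floor 8 mm thick. Origin: centre of its underside on the table; x points from its front (robot side) to its hinge side, y along the hinge, z up.
- lid (a joint): Hinge angle of the chest's wooden lid, rad: 0 shut (lid flat on the rim), 1.57 standing straight up, end stop 1.75. The hinge axis runs along the chest's y at its far rim, 85 mm beyond the chest's centre (chest +x) and 90 mm above its underside. A stiff hinge stay (about 0.4 N m) keeps the lid where it is left; it starts ajar and needs about 2 to 4 N at its free edge to raise it.
- lid_edge (a point): Middle of the lid's free front edge, on its underside, 192 mm from the hinge axis. The lid is a plain board 190 x 204 x 10 mm that overhangs the front of the chest by about 20 mm; it can be pushed up from in front and beneath, or its edge pinched. x along the board from this edge towards the hinge, y along the hinge, z square to the board on its upper side.
- chest_mouth (a point): Centre of the chest's open mouth, level with its rim, 90 mm above the table. Axes as the chest.
- cup: White round scoop cup with a blue blade handle, holding the six baubles. Origin: centre of its underside. 68 mm high, outside radius 40 mm at the foot and 60 mm at the rim (walls flare 16 degrees from its axis), wall 4 mm, floor 6 mm, about 0.13 kg empty. The baubles lie in one layer on its floor and roll out freely once its wall slopes down, with its axis about level. z is its axis, towards the mouth; x points from the axis to the handle side.
- cup_center (a point): The cup's centre: on its axis, 34 mm above its underside, half-way up. Axes as the cup.
- cup_grip (a point): Centre of the cup's handle blade, 96 mm from the cup's axis (cup +x) and 85 mm above the cup's underside. The blade is 10 mm thick (across cup y), 30 mm wide and 62 mm long, leaning outwards 45 degrees from the cup's axis and rising away from it; it is to be pinched across its thickness, with the gripper leaning the same way as the blade. Axes as the cup.
- mat_top (a point): Round cork mat, 130 mm across, 4 mm thick, fixed to the table. This point is the centre of its top face; z up.
- carton_center (a point): Bystander: red gift carton with a blue band, 80 x 110 x 90 mm, loose; this point is its centre, 45 mm above the table.
- mug_center (a point): Bystander: blue ceramic mug, 76 mm across, 85 mm high, handle on its own +y side, loose; this point is its centre, 42 mm above the table.
- bauble0_center (a point): Centre of a green round bauble, 26 mm in diameter, 12 g, with a small brass cap; starts in the cup.
- bauble1_center (a point): Centre of a red round bauble, 26 mm in diameter, 12 g, with a small brass cap; starts in the cup.
- bauble2_center (a point): Centre of a green round bauble, 26 mm in diameter, 12 g, with a small brass cap; starts in the cup.
- bauble3_center (a point): Centre of a red round bauble, 26 mm in diameter, 12 g, with a small brass cap; starts in the cup.
- bauble4_center (a point): Centre of a green round bauble, 26 mm in diameter, 12 g, with a small brass cap; starts in the cup.
- bauble5_center (a point): Centre of a red round bauble, 26 mm in diameter, 12 g, with a small brass cap; starts in the cup.

How it is judged:
By the outcome, as a careful person would: the job done as asked, in the order asked, and still so for the second after the job is handed in, with the robot touching nothing.
It also fails if it takes over 64 s, if anything falls off the work surface, if the arm or the gripper's body presses on something with over 40 N, if the wrist force passes 120 N, or if a joint passes its speed limit or range.

### The arm

A 7-joint arm with a two-finger parallel gripper is mounted at the origin on the work surface. World frame = base frame: x ahead of the robot, y to its left, z up, the work surface at z = 0. Lengths are in mm, angles in rad, forces in N, time in s.
With the tool pointing down it reaches from about 400 to 750 mm from the base axis. Payload 19.5 kg.
Tool frame: the origin (TCP) lies between the finger pads; the fingertips stand 17 mm ahead of it and the grasp point (between the pads) lies 2 mm behind it; z points along the fingers, y is the direction in which the jaws open and shut (so a half turn about z gives the same grasp; the last joint's range is limited). The gripper opens to 85 mm and grips with 20 to 120 N. Pads are 22 mm wide; open, the fingers measure 114 mm over their backs; the gripper's body (76 mm by 85 mm) begins 54 mm behind the grasp point. The pads swing forward as they close: fully open they stand 13 mm farther back than shut.
Start: joints at [1.077, 0.707, -0.028, 1.485, 0.022, 0.951, -0.075], TCP at [251.027, -517.284, 248.268] pointing down, gripper open.
Joint ranges: [-2.71, 2.71], [-0.32, 2.16], [-1.57, 1.52], [0, 2.45], [-1.46, 4.6], [0, 2.02], [-2.83, 2.83]. Speed limits (rad/s): [1.89, 1.89, 2.57, 2.57, 3.01, 3.01, 3.01].

### API

Orientations are given as [roll, pitch, yaw] about the fixed x, y, z axes, in that order (R = Rz(yaw) Ry(pitch) Rx(roll)).
In Python, from rig import monitor, read_camera, camera_info, order gives the robot as it stands. The module is installed in compiled form; this text tells all that it offers.
- The arm moves only by the tool servo_tool, never from a script. Its argument "plan" is a list of rows, each an object of numbers: "gripper": the finger opening in mm, from 0 to 85.4; "dx", "dy", "dz": the shift along the tool's x, y, z in units of 60 mm (1.0 is 60 mm); "twist": the turn about the tool's z in units of 10 degrees (1.0 is 10 degrees). A call has 1 to 8 rows; each row is the pose to reach, as a shift and turn from the pose commanded when the call began, along the tool's axes at that moment; what a row does not reach only later rows make up. A row lasts 1/8 s, in which the tool goes at most 62.5 mm and 10.7 degrees, less where a joint would pass 70% of its speed; a pose out of reach is approached as far as the arm can. A call with a gripper value outside its range is refused whole. The fingers move at their own pace and stop on an object; "grip_force" is the grip in N (left out, the last holds). Time passes only in rows, so rows that repeat a pose let the fingers close. It gives the time, the measured TCP pose, the force and the opening at its end, in the units of the state.
- monitor.get_obs(): the state, without advancing time (a new reading comes with each control period).
- read_camera(name): name is "side" or "top" or "wrist"; returns the picture (420x560x3 uint8, red, green, blue); there is no depth.
- camera_info(name): a dict with "mtx" (3x3 intrinsics, pixels), "rvec" (rotation vector, rad) and "tvec" (3), from world to camera coordinates, as OpenCV has them; the wrist camera has in their place "tool_from_camera" (4x4, takes a point from camera to tool coordinates, whose origin is the TCP and whose axes are the flange's). Camera axes: x right, y down, z forward; pixel columns grow to the right and rows downward; lengths in mm; the calibration is good to about 2 mm. A picture is of the moment at which its call begins: read the wrist's pose just before it. camera_info takes no time and is no camera call.
- order.finish_job(): hands the job in, once; it reports no verdict.
The state is a dict: "t": time; "q": joint angles; "joint_velocities": joint speeds; "joint_efforts": joint torques, N m; "tool_pos": TCP position; "eef_rot": TCP orientation; "force": force on the tool from outside, world axes, zero at the start; "torque": the same for the moment, N m; "gripper_width": finger opening in mm.
Only numpy, scipy, OpenCV 4.12 (cv2) and the standard library are available. Lean on these libraries where they do the work, as an engineer would, in place of code of your own. Each camera call takes 0.05 s, during which the arm holds its last target.

## Working session

There is one attempt and no reset: what is moved stays moved. The work goes in short steps, Python scripts to look and compute and a tool call to move; the robot and the scene stay as the last step left them, time stands still between calls to the robot, and variables do not carry over. Pictures are saved under pics/ and viewed, and the job is handed in when it is done.

Besides the shell and the picture viewer there is one more tool, called after "Emit:" by a JSON object that holds its "op" and its "data", one argument or row to a line. servo_tool: Moves the arm, as the interface text tells. Its arguments: {"type":"object","properties":{"plan":{"type":"array","items":{"type":"object","properties":{"gripper":{"type":"number"},"dx":{"type":"number"},"dy":{"type":"number"},"dz":{"type":"number"},"twist":{"type":"number"}}}},"grip_force":{"type":"number"}},"required":["plan"]}

```bash
mkdir -p pics; ls; cat > h.py <<'E'
import numpy as np, cv2
from rig import monitor, read_camera, camera_info, order
def snap(n,f):
    o=monitor.get_obs(); im=read_camera(n); cv2.imwrite('pics/'+f,im[:,:,::-1]); np.save('pics/'+f[:-4]+'.npy',im); return o,im
def cam(n,o=None):
    c=camera_info(n); K=np.array(c['mtx'])
    if n=='wrist':
        from scipy.spatial.transform import Rotation as R
        T=np.eye(4); T[:3,:3]=R.from_euler('xyz',o['eef_rot']).as_matrix(); T[:3,3]=o['tool_pos']
        T=np.linalg.inv(T@np.array(c['tool_from_camera'])); return K,T[:3,:3],T[:3,3]
    return K,cv2.Rodrigues(np.array(c['rvec'],float))[0],np.array(c['tvec'],float).ravel()
def ray(C,uv):
    K,R,t=C; d=R.T@np.linalg.solve(K,[uv[0],uv[1],1.]); return -R.T@t,d/np.linalg.norm(d)
def onplane(C,uv,z):
    o,d=ray(C,uv); return o+d*(z-o[2])/d[2]
def proj(C,p):
    K,R,t=C; q=K@(R@np.asarray(p,float)+t); return q[:2]/q[2]
def tri(C1,u1,C2,u2):
    a,d=ray(C1,u1); b,e=ray(C2,u2)
    s=np.linalg.lstsq(np.array([d,-e]).T,b-a,rcond=None)[0]
    return (a+d*s[0]+b+e*s[1])/2,np.linalg.norm(a+d*s[0]-b-e*s[1])
E
python3 - <<'E'
from h import *
o=monitor.get_obs(); print({k:np.round(v,3) for k,v in o.items()})
for n in('side','top','wrist'):
    snap(n,n+'0.png'); C=cam(n,o); print(n,C[0][0,0],'pos',-C[1].T@C[2],'fwd',C[1][2],'right',C[1][0])
E
```

```text
pics
{'t': np.float64(0.0), 'q': array([ 1.077,  0.707, -0.028,  1.485,  0.022,  0.951, -0.076]), 'joint_velocities': array([ 0.001, -0.002,  0.002, -0.   , -0.   , -0.   , -0.001]), 'joint_efforts': array([ 1.0000e-03, -8.8318e+01,  1.2350e+00, -2.3616e+01,  1.7000e-02,
        7.0000e-03, -0.0000e+00]), 'tool_pos': array([ 250.931, -517.068,  247.82 ]), 'eef_rot': array([-3.14 ,  0.   ,  0.452]), 'force': array([0.307, 0.057, 0.193]), 'torque': array([-0.013, -0.011, -0.009]), 'gripper_width': np.float64(85.689)}
side 465.85582042844345 pos [ 448.35747053 -824.12222863  756.38135666] fwd [ 0.09863188  0.7879541  -0.60778293] right [ 0.98976745 -0.14096338 -0.02212969]
top 403.8072795208972 pos [ 359.47997836   24.56304949 1246.99688143] fwd [ 0.15063195 -0.00368417 -0.98858305] right [ 0.01827646 -0.99981177  0.00651083]
wrist 334.26162894174087 pos [ 323.70125116 -481.01058242  373.86675434] fwd [-0.28282252 -0.13698628 -0.94933987] right [ 4.36681381e-01 -8.99616192e-01 -2.82561152e-04]
```

View pics/side0.png

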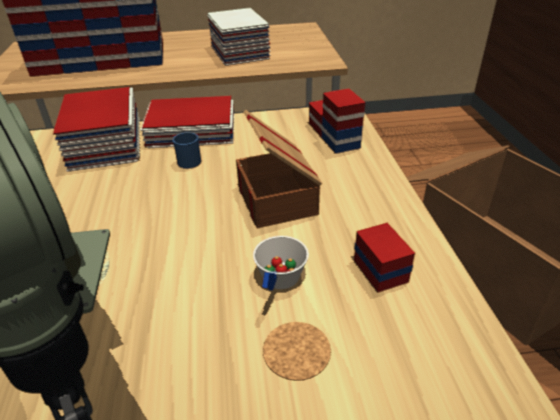

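View pics/top0.png

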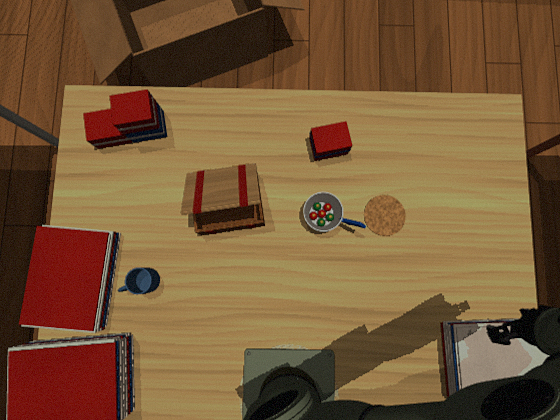

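View pics/wrist0.png

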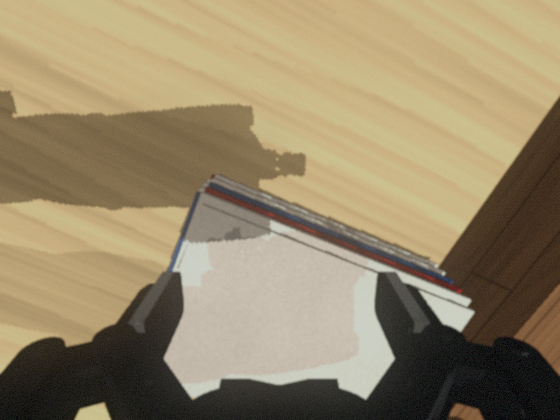

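```bash
python3 - <<'E'
import cv2
t=cv2.imread('pics/top0.png'); s=cv2.imread('pics/side0.png')
cv2.imwrite('pics/t_ch.png',cv2.resize(t[150:250,170:290],None,fx=6,fy=6,interpolation=cv2.INTER_CUBIC))
cv2.imwrite('pics/s_ch.png',cv2.resize(s[100:230,220:340],None,fx=5,fy=4.5,interpolation=cv2.INTER_CUBIC))
cv2.imwrite('pics/t_cup.png',cv2.resize(t[170:250,290:420],None,fx=6,fy=6,interpolation=cv2.INTER_CUBIC))
cv2.imwrite('pics/s_cup.png',cv2.resize(s[225:385,220:350],None,fx=5,fy=3.75,interpolation=cv2.INTER_CUBIC))
E
```

```text
(no output)
```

View pics/t_ch.png

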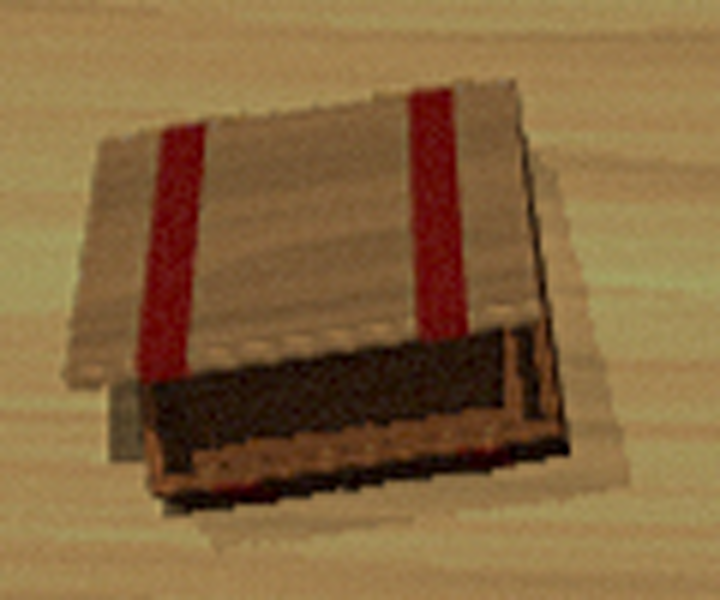

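View pics/s_ch.png

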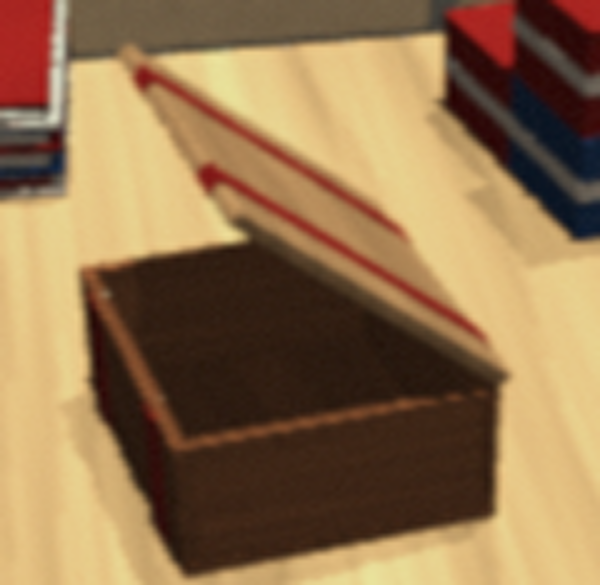

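View pics/t_cup.png

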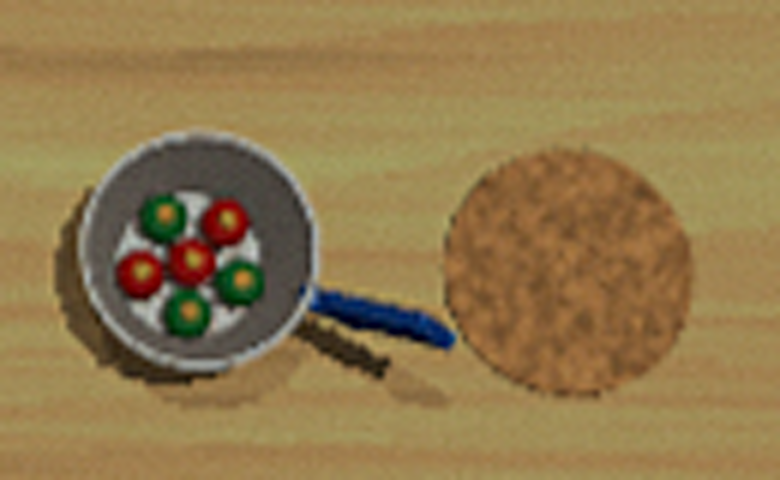

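View pics/s_cup.png

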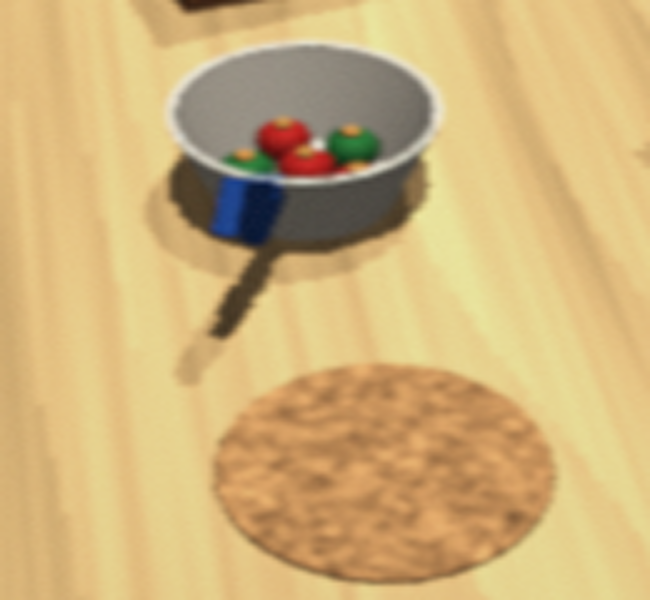

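```bash
python3 - <<'E'
from h import *
np.set_printoptions(precision=1,suppress=True)
T=cam('top');S=cam('side')
for n,a,b in [('FL',(195,231.3),(237,160)),('FR',(264.7,223.3),(256,198.9)),('lidL',(180.8,213.5),(245,111)),('lidR',(260,202),(268,150))]:
    print(n,*tri(T,a,S,b))
print('z90',onplane(T,(195,231.3),90),onplane(T,(264.7,223.3),90),[onplane(S,p,90) for p in[(237,160),(256,198.9),(320,187.8)]])
# cup rim
print('rim top',onplane(T,(323.2,211.7),68))
t=np.load('pics/top0.npy');s=np.load('pics/side0.npy')
def bl(im,box):
    h=cv2.cvtColor(im,cv2.COLOR_RGB2HSV); m=((h[...,0]>105)&(h[...,0]<130)&(h[...,1]>150)&(h[...,2]>40)).astype(np.uint8)
    z=np.zeros_like(m); x0,y0,x1,y1=box; z[y0:y1,x0:x1]=m[y0:y1,x0:x1]; return z
for im,box,C in((t,(335,205,372,235),T),(s,(255,260,280,295),S)):
    m=bl(im,box); ys,xs=np.nonzero(m); c=np.array([xs.mean(),ys.mean()]); print('blade',c,len(xs),np.c_[xs,ys].min(0),np.c_[xs,ys].max(0), onplane(C,c,85)); 
    if C is T: a=c
    else: print(*tri(T,a,S,c))
    p=np.c_[xs,ys].astype(np.float32); print(cv2.minAreaRect(p))
# mat
for im,C in((t,T),(s,S)):
    h=cv2.cvtColor(im,cv2.COLOR_RGB2HSV)
    print([h[215,384] if C is T else h[350,297], h[190,384] if C is T else h[350,360]])
# side rim extremes: crop left (172,112) right (440,112), near bottom (305,180)? far (305,45)
f=lambda p:(220+p[0]/5,225+p[1]/3.75)
print('side rim',onplane(S,f((172,112)),68),onplane(S,f((440,112)),68),onplane(S,f((305,180)),68),onplane(S,f((305,45)),68))
g=lambda p:(290+p[0]/6,170+p[1]/6)
print('top rim',[onplane(T,g(p),68) for p in((80,250),(318,250),(199,131),(199,368))])
print('mat top',[onplane(T,g(p),4) for p in((444,272),(692,272),(567,147),(567,396))])
print('mat side',[onplane(S,f(p),4) for p in((213,470),(555,470),(384,362),(384,580))])
print('handle tips', onplane(T,g((450,340)),107),onplane(T,g((310,297)),63))
E
```

```text
FL [468.6 277.8  84.8] 4.6711466338363286
FR [497.9  77.2  93.4] 11.332584057284615
lidL [500.7 285.9 224.2] 4.7833634343084235
lidR [535.5  84.8 220.8] 5.811398018783321
z90 [465.7 276.5  90. ] [492.6  77.1  90. ] [array([470.7, 269.7,  90. ]), array([503.9,  82.8,  90. ]), array([665.5, 101.9,  90. ])]
rim top [532.9 -93.6  68. ]
blade [353.3 222.4] 74 [340 218] [364 227] [ 500.9 -179.3   85. ]
((352.15093994140625, 221.97169494628906), (25.54906463623047, 3.7087349891662598), 15.945394515991211)
blade [268.8 280.4] 164 [263 273] [275 289] [ 502.  -184.3   85. ]
[ 501.9 -180.1   80.4] 0.9667448996941942
((268.73077392578125, 280.8461608886719), (11.570852279663086, 15.100942611694336), 11.309932708740234)
[array([ 16, 153, 142], dtype=uint8), array([ 26, 107, 160], dtype=uint8)]
[array([ 15, 139, 181], dtype=uint8), array([ 21, 107, 229], dtype=uint8)]
side rim [482.  -88.7  68. ] [ 595.5 -107.6   68. ] [ 530.7 -151.5   68. ] [546.7 -40.5  68. ]
top rim [array([531.9, -34.9,  68. ]), array([ 534.1, -152.1,   68. ]), array([592.6, -93.2,  68. ]), array([474.8, -93.7,  68. ])]
mat top [array([ 533.3, -227. ,    4. ]), array([ 535.8, -355.8,    4. ]), array([ 600.5, -292.1,    4. ]), array([ 470.1, -289.6,    4. ])]
mat side [array([ 474.8, -285.2,    4. ]), array([ 602.7, -305.5,    4. ]), array([ 550.4, -228.4,    4. ]), array([ 528.5, -356.2,    4. ])]
handle tips [ 486.5 -208.6  107. ] [ 511.4 -148.8   63. ]
```

```bash
cat >> h.py <<'E'
def go(p,yaw,p0=None,yaw0=None):
    o=monitor.get_obs(); p0=o['tool_pos'] if p0 is None else p0; y0=o['eef_rot'][2] if yaw0 is None else np.radians(yaw0)
    d=np.asarray(p,float)-p0; c,s=np.cos(y0),np.sin(y0)
    print('dx %.2f dy %.2f dz %.2f twist %.2f  dist %.0f'%((c*d[0]+s*d[1])/60,(s*d[0]-c*d[1])/60,-d[2]/60,-((yaw-np.degrees(y0)+180)%360-180)/10,np.linalg.norm(d)))
def st():
    o=monitor.get_obs(); print({k:np.round(o[k],2) for k in('t','tool_pos','eef_rot','force','gripper_width','q')})
def chest(u,v,z): # chest frame to world
    a=YAW; return np.array([CC[0]+u*np.cos(a)-v*np.sin(a),CC[1]+u*np.sin(a)+v*np.cos(a),z])
CC=np.array([566.,190.]); YAW=np.radians(8.5)
E
python3 - <<'E'
from h import *
go((470,-150,270),98.5)
print(chest(-98,0,215)); go(chest(-98,0,215),98.5,(470,-150,270),98.5)
E
```

```text
dx 5.96 dy -3.91 dz -0.37 twist -7.26  dist 428
[469.07644539 175.51467771 215.        ]
dx 5.37 dy 0.79 dz 0.92 twist -0.00  dist 330
```

Emit:
{"op": "servo_tool", "data": {
  "plan": [
    {"dx":5.96,"dy":-3.91,"dz":-0.37,"twist":-7.26,"gripper":0},
    {"dx":5.96,"dy":-3.91,"dz":-0.37,"twist":-7.26,"gripper":0},
    {"dx":5.96,"dy":-3.91,"dz":-0.37,"twist":-7.26,"gripper":0},
    {"dx":5.96,"dy":-3.91,"dz":-0.37,"twist":-7.26,"gripper":0},
    {"dx":5.96,"dy":-3.91,"dz":-0.37,"twist":-7.26,"gripper":0},
    {"dx":5.96,"dy":-3.91,"dz":-0.37,"twist":-7.26,"gripper":0},
    {"dx":5.96,"dy":-3.91,"dz":-0.37,"twist":-7.26,"gripper":0},
    {"dx":5.96,"dy":-3.91,"dz":-0.37,"twist":-7.26,"gripper":0}
  ]
}}

```text
t: 1.15
tool_pos: [471.8, -146.7, 270.5]
eef_rot: [3.141, -0.001, 1.726]
force: [-0.0, -1.3, -1.0]
gripper_width: -0.3
```

```bash
python3 - <<'E'
from h import *
go(chest(-98,0,215),98.5); st()
E
```

```text
dx 5.31 dy 0.79 dz 0.93 twist 0.04  dist 327
{'t': np.float64(1.15), 'tool_pos': array([ 471.8 , -146.71,  270.52]), 'eef_rot': array([ 3.14, -0.  ,  1.73]), 'force': array([-0.01, -1.25, -1.02]), 'gripper_width': np.float64(-0.25), 'q': array([ 0.45,  0.57, -0.37,  1.73,  0.25,  0.88,  0.13])}
```

Emit:
{"op": "servo_tool", "data": {
  "plan": [
    {"dx":5.35,"dy":0.8,"dz":0.92},
    {"dx":5.35,"dy":0.8,"dz":0.92},
    {"dx":5.35,"dy":0.8,"dz":0.92},
    {"dx":5.35,"dy":0.8,"dz":0.92},
    {"dx":5.35,"dy":0.8,"dz":0.92},
    {"dx":5.35,"dy":0.8,"dz":0.92},
    {"dx":5.35,"dy":0.8,"dz":0.92}
  ]
}}

```text
validation failed for argument at $.pl...
```

```bash
python3 - <<'E'
from h import *
st()
for n in('side','top'): snap(n,n+'1.png')
E
```

```text
{'t': np.float64(1.15), 'tool_pos': array([ 471.8 , -146.71,  270.52]), 'eef_rot': array([ 3.14, -0.  ,  1.73]), 'force': array([-0.01, -1.25, -1.02]), 'gripper_width': np.float64(-0.25), 'q': array([ 0.45,  0.57, -0.37,  1.73,  0.25,  0.88,  0.13])}
```

View pics/side1.png

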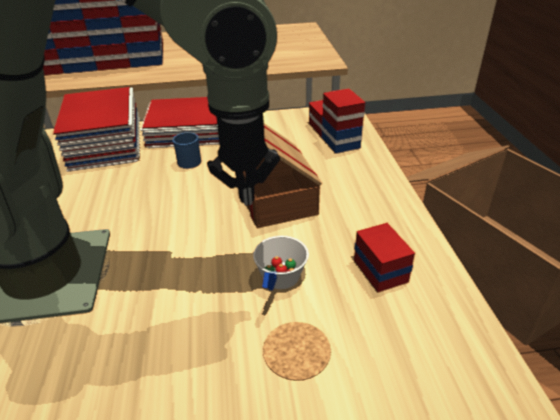

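View pics/top1.png

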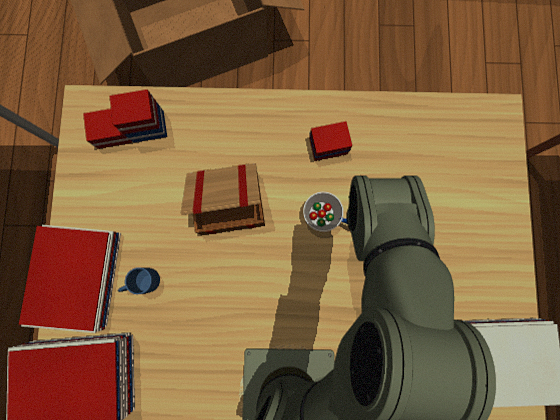

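Emit:
{"op": "servo_tool", "data": {
  "plan": [
    {"dx":5.31,"dy":0.8,"dz":0.92,"twist":0.04,"gripper":0},
    {"dx":5.31,"dy":0.8,"dz":0.92,"twist":0.04,"gripper":0},
    {"dx":5.31,"dy":0.8,"dz":0.92,"twist":0.04,"gripper":0},
    {"dx":5.31,"dy":0.8,"dz":0.92,"twist":0.04,"gripper":0},
    {"dx":5.31,"dy":0.8,"dz":0.92,"twist":0.04,"gripper":0},
    {"dx":5.31,"dy":0.8,"dz":0.92,"twist":0.04,"gripper":0},
    {"dx":5.31,"dy":0.8,"dz":0.92,"twist":0.04,"gripper":0}
  ]
}}

```text
t: 2.12
tool_pos: [470.9, 171.4, 215.1]
eef_rot: [-3.141, 0.001, 1.711]
force: [-0.1, -1.1, 0.5]
gripper_width: 0.1
```

```bash
python3 - <<'E'
from h import *
st()
for n in('side','top'): snap(n,n+'2.png')
E
```

```text
{'t': np.float64(2.12), 'tool_pos': array([470.85, 171.42, 215.1 ]), 'eef_rot': array([-3.14,  0.  ,  1.71]), 'force': array([-0.09, -1.13,  0.48]), 'gripper_width': np.float64(0.06), 'q': array([-0.26,  0.65, -0.28,  1.79,  0.25,  0.73, -0.53])}
```

View pics/side2.png

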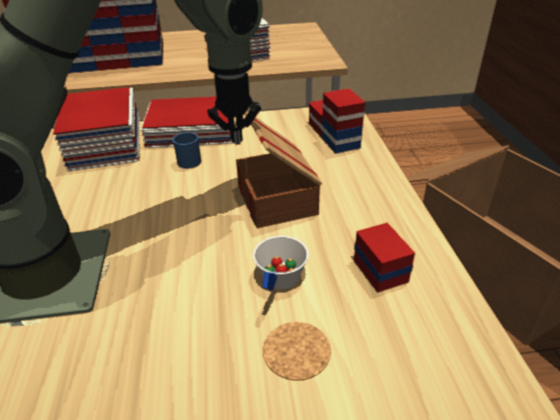

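Emit:
{"op": "servo_tool", "data": {
  "plan": [
    {"dx":0,"dy":0.4,"dz":0,"twist":0,"gripper":0},
    {"dx":0,"dy":0.75,"dz":-0.25,"twist":0,"gripper":0},
    {"dx":0,"dy":1.07,"dz":-0.47,"twist":0,"gripper":0},
    {"dx":0,"dy":1.4,"dz":-0.65,"twist":0,"gripper":0},
    {"dx":0,"dy":1.7,"dz":-0.8,"twist":0,"gripper":0},
    {"dx":0,"dy":2.0,"dz":-0.88,"twist":0,"gripper":0},
    {"dx":0,"dy":2.25,"dz":-0.93,"twist":0,"gripper":0},
    {"dx":0,"dy":2.4,"dz":-0.95,"twist":0,"gripper":0}
  ]
}}

```text
t: 3.22
tool_pos: [614.1, 190.1, 272.6]
eef_rot: [-3.141, 0.0, 1.709]
force: [-4.1, 0.2, 1.2]
gripper_width: -0.4
```

```bash
python3 - <<'E'
from h import *
st()
for n in('side','top'): snap(n,n+'3.png')
E
```

```text
{'t': np.float64(3.22), 'tool_pos': array([614.12, 190.11, 272.63]), 'eef_rot': array([-3.14,  0.  ,  1.71]), 'force': array([-4.13,  0.24,  1.17]), 'gripper_width': np.float64(-0.36), 'q': array([-0.23,  0.81, -0.29,  1.16,  0.22,  1.21, -0.38])}
```

View pics/side3.png

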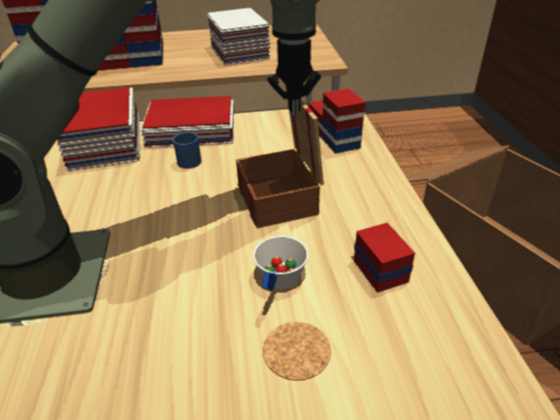

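View pics/top3.png

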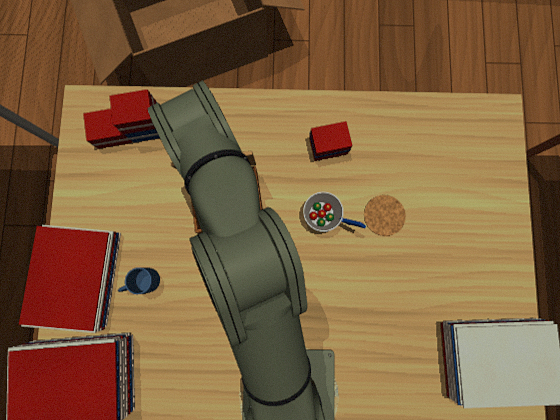

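Emit:
{"op": "servo_tool", "data": {
  "plan": [
    {"dx":0,"dy":0.2,"dz":0,"twist":0,"gripper":0},
    {"dx":0,"dy":0.4,"dz":0,"twist":0,"gripper":0},
    {"dx":0,"dy":0.42,"dz":0,"twist":0,"gripper":0},
    {"dx":0,"dy":0.1,"dz":-0.1,"twist":0,"gripper":0},
    {"dx":0,"dy":-0.8,"dz":-0.3,"twist":0,"gripper":40}
  ]
}}

```text
t: 3.95
tool_pos: [565.0, 184.5, 289.3]
eef_rot: [-3.141, 0.0, 1.71]
force: [0.7, 1.6, 1.5]
gripper_width: 16.6
```

```bash
python3 - <<'E'
from h import *
st()
for n in('side','wrist'): snap(n,n+'4.png')
s=cv2.imread('pics/side4.png')
cv2.imwrite('pics/s_ch4.png',cv2.resize(s[80:230,220:340],None,fx=5,fy=4,interpolation=cv2.INTER_CUBIC))
print('pre-grasp'); go((501,-183,200),69)
E
```

```text
{'t': np.float64(3.95), 'tool_pos': array([565.02, 184.52, 289.3 ]), 'eef_rot': array([-3.14,  0.  ,  1.71]), 'force': array([0.7 , 1.59, 1.46]), 'gripper_width': np.float64(16.65), 'q': array([-0.23,  0.71, -0.3 ,  1.33,  0.21,  1.13, -0.41])}
pre-grasp
dx -5.91 dy -1.85 dz 1.52 twist 2.92  dist 383
```

View pics/s_ch4.png

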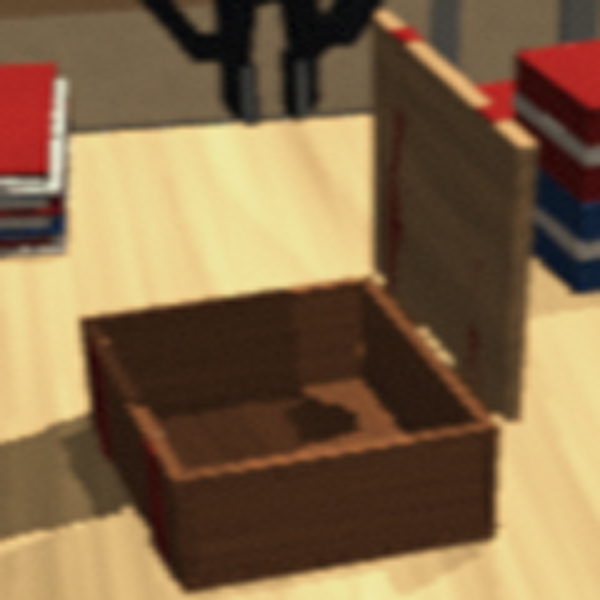

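Emit:
{"op": "servo_tool", "data": {
  "plan": [
    {"dx":-5.91,"dy":-1.85,"dz":1.0,"twist":2.92,"gripper":50},
    {"dx":-5.91,"dy":-1.85,"dz":1.0,"twist":2.92,"gripper":50},
    {"dx":-5.91,"dy":-1.85,"dz":1.0,"twist":2.92,"gripper":50},
    {"dx":-5.91,"dy":-1.85,"dz":1.52,"twist":2.92,"gripper":50},
    {"dx":-5.91,"dy":-1.85,"dz":1.52,"twist":2.92,"gripper":50},
    {"dx":-5.91,"dy":-1.85,"dz":1.52,"twist":2.92,"gripper":50},
    {"dx":-5.91,"dy":-1.85,"dz":1.52,"twist":2.92,"gripper":50},
    {"dx":-5.91,"dy":-1.85,"dz":1.52,"twist":2.92,"gripper":50}
  ]
}}

```text
t: 5.05
tool_pos: [505.4, -181.3, 199.2]
eef_rot: [-3.142, -0.0, 1.201]
force: [0.4, 0.5, 0.3]
gripper_width: 49.9
```

```bash
python3 - <<'E'
from h import *
np.set_printoptions(precision=1,suppress=True)
st()
for n in('side','wrist'): o,im=snap(n,n+'5.png')
S=cam('side')
P=np.array([onplane(S,p,90) for p in((237,160),(256,198.75),(318.6,187),(293,150.5))]);print(P,P.mean(0))
E
```

```text
{'t': np.float64(5.05), 'tool_pos': array([ 505.4, -181.2,  199.2]), 'eef_rot': array([-3.1, -0. ,  1.2]), 'force': array([0.4, 0.5, 0.3]), 'gripper_width': np.float64(49.91), 'q': array([ 0.4,  0.7, -0.2,  1.7,  0.2,  0.8, -0.3])}
[[470.7 269.7  90. ]
 [504.   83.5  90. ]
 [662.8 105.9  90. ]
 [629.  292.5  90. ]] [566.6 187.9  90. ]
```

View pics/wrist5.png

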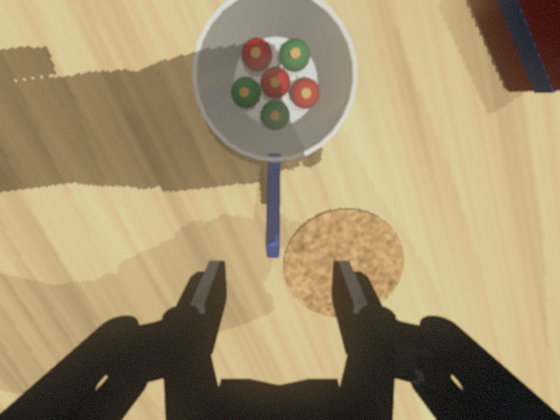

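View pics/side5.png

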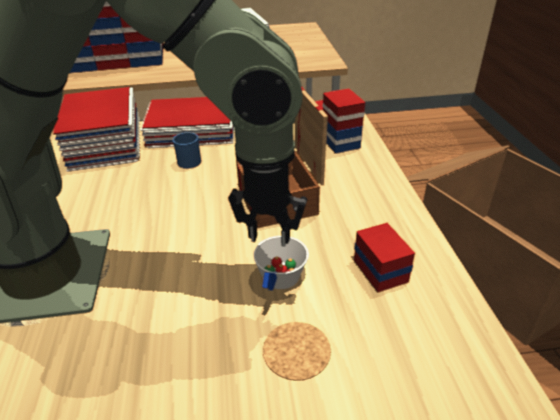

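```bash
python3 - <<'E'
from h import *
np.set_printoptions(precision=1,suppress=True)
o=monitor.get_obs();W=cam('wrist',o);T=cam('top')
cu=onplane(W,(275,78),68); tip=onplane(W,(273,245),107+7); b=onplane(W,(275,162),70)
print(cu,tip,b, np.degrees(np.arctan2(*(tip-cu)[1::-1])))
im=np.load('pics/wrist5.npy');h=cv2.cvtColor(im,cv2.COLOR_RGB2HSV)
m=(h[...,0]>105)&(h[...,0]<130)&(h[...,1]>110);m[:140]=0;m[265:]=0;m[:,:255]=0;m[:,295:]=0
ys,xs=np.nonzero(m);print(xs.mean(),ys.mean(),len(xs),ys.min(),ys.max(),onplane(W,(xs.mean(),ys.mean()),85))
print(o['tool_pos'])
a=np.radians(-111); g=cu[:2]+96*np.array([np.cos(a),np.sin(a)]);print(g)
E
```

```text
[537.6 -90.6  68. ] [ 496.8 -193.1  114. ] [ 515.7 -147.    70. ] -111.73547055660119
270.0 244.0 1 244 244 [ 489.6 -203.7   85. ]
[ 506.1 -179.9  199.6]
[ 503.2 -180.2]
```

```bash
python3 - <<'E'
from h import *
for i in range(3): st()
go((502.5,-181,83),68.5)
E
```

```text
{'t': np.float64(5.15), 'tool_pos': array([ 506.15, -179.85,  199.63]), 'eef_rot': array([ 3.14, -0.  ,  1.2 ]), 'force': array([ 0.21,  0.16, -0.65]), 'gripper_width': np.float64(50.03), 'q': array([ 0.39,  0.72, -0.19,  1.69,  0.19,  0.75, -0.26])}
{'t': np.float64(5.15), 'tool_pos': array([ 506.15, -179.85,  199.63]), 'eef_rot': array([ 3.14, -0.  ,  1.2 ]), 'force': array([ 0.21,  0.16, -0.65]), 'gripper_width': np.float64(50.03), 'q': array([ 0.39,  0.72, -0.19,  1.69,  0.19,  0.75, -0.26])}
{'t': np.float64(5.15), 'tool_pos': array([ 506.15, -179.85,  199.63]), 'eef_rot': array([ 3.14, -0.  ,  1.2 ]), 'force': array([ 0.21,  0.16, -0.65]), 'gripper_width': np.float64(50.03), 'q': array([ 0.39,  0.72, -0.19,  1.69,  0.19,  0.75, -0.26])}
dx -0.04 dy -0.05 dz 1.94 twist 0.05  dist 117
```

Emit:
{"op": "servo_tool", "data": {
  "plan": [
    {"dx":-0.02,"dy":-0.05,"dz":1.0,"twist":0,"gripper":50},
    {"dx":-0.02,"dy":-0.05,"dz":1.75,"twist":0,"gripper":50},
    {"dx":-0.02,"dy":-0.05,"dz":1.94,"twist":0,"gripper":50},
    {"dx":-0.02,"dy":-0.05,"dz":1.94,"twist":0,"gripper":50},
    {"dx":-0.02,"dy":-0.05,"dz":1.94,"twist":0,"gripper":25},
    {"dx":-0.02,"dy":-0.05,"dz":1.94,"twist":0,"gripper":25}
  ]
}}

```text
t: 5.9
tool_pos: [503.1, -181.3, 83.9]
eef_rot: [3.14, -0.0, 1.202]
force: [-0.4, 0.2, -0.5]
gripper_width: 25.0
```

```bash
python3 - <<'E'
from h import *
st()
for n in('side','wrist'): o,im=snap(n,n+'6.png')
E
```

```text
{'t': np.float64(5.9), 'tool_pos': array([ 503.13, -181.26,   83.93]), 'eef_rot': array([ 3.14, -0.  ,  1.2 ]), 'force': array([-0.43,  0.17, -0.49]), 'gripper_width': np.float64(24.97), 'q': array([ 0.36,  0.9 , -0.14,  1.79,  0.24,  0.46, -0.31])}
```

View pics/wrist6.png

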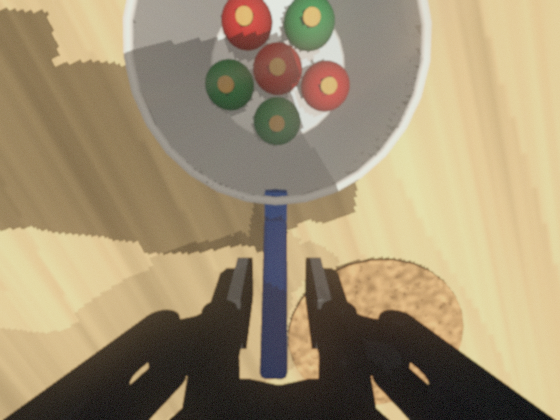

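View pics/side6.png

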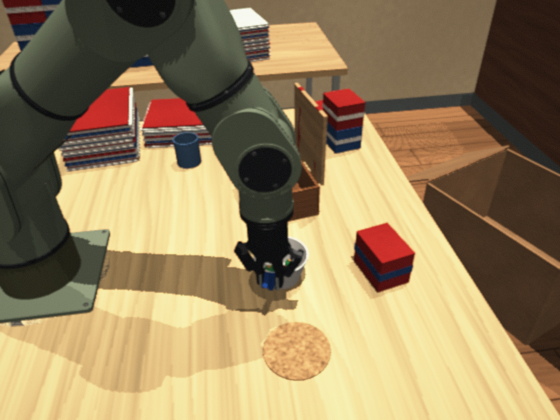

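Emit:
{"op": "servo_tool", "data": {
  "plan": [
    {"dx":0,"dy":0,"dz":0,"twist":0,"gripper":0},
    {"dx":0,"dy":0,"dz":0,"twist":0,"gripper":0},
    {"dx":0,"dy":0,"dz":0,"twist":0,"gripper":0},
    {"dx":0,"dy":0,"dz":-0.15,"twist":0,"gripper":0},
    {"dx":0,"dy":0,"dz":-0.3,"twist":0,"gripper":0},
    {"dx":0,"dy":0,"dz":-0.5,"twist":0,"gripper":0},
    {"dx":0,"dy":0,"dz":-0.5,"twist":0,"gripper":0}
  ],
  "grip_force": 120
}}

```text
t: 6.88
tool_pos: [502.9, -181.3, 113.7]
eef_rot: [3.14, -0.0, 1.202]
force: [0.4, -0.9, -1.9]
gripper_width: 8.4
```

```bash
python3 - <<'E'
from h import *
st()
for n in('side','wrist'): o,im=snap(n,n+'7.png')
s=cv2.imread('pics/side7.png')
cv2.imwrite('pics/s7.png',cv2.resize(s[200:330,220:340],None,fx=5,fy=4.5,interpolation=cv2.INTER_CUBIC))
E
```

```text
{'t': np.float64(6.88), 'tool_pos': array([ 502.95, -181.3 ,  113.71]), 'eef_rot': array([ 3.14, -0.  ,  1.2 ]), 'force': array([ 0.42, -0.92, -1.86]), 'gripper_width': np.float64(8.39), 'q': array([ 0.37,  0.85, -0.15,  1.78,  0.23,  0.53, -0.3 ])}
```

View pics/wrist7.png

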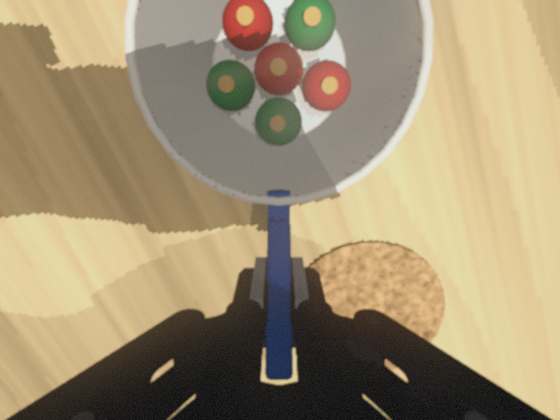

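View pics/s7.png

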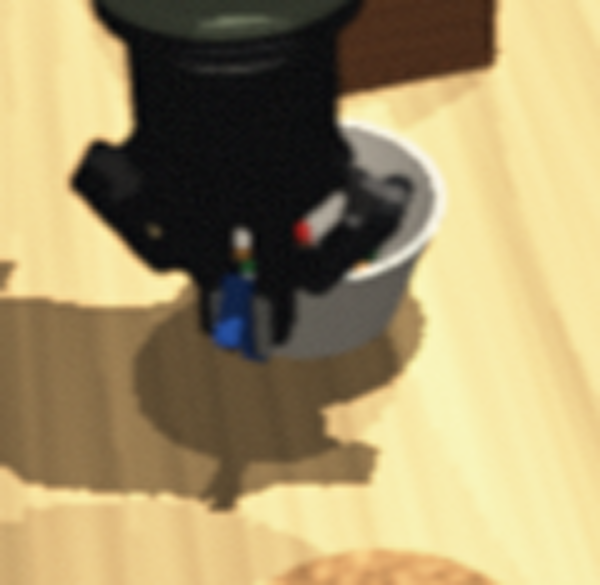

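```bash
cat >> h.py <<'E'
CC=np.array([566.,189.])
def arc(th,u=-15,s=8,press=0):
    P=np.array([-136-.28*s,-85+.96*s]); c,sn=np.cos(np.radians(th)),np.sin(np.radians(th))
    g=-np.array([P[0]*c-P[1]*sn,P[0]*sn+P[1]*c]); return chest(u,-(100+g[0]-press),90+g[1]-1)
E
python3 - <<'E'
from h import *
A=chest(-15,-268,167); print(A,chest(-15,-268,113)); go(A,98.5)
for t in range(0,101,15): print(t,arc(t)); go(arc(t),98.5,A,98.5)
E
```

```text
[590.77768423 -78.27339255 167.        ] [590.77768423 -78.27339255 113.        ]
dx 2.13 dy 0.75 dz -0.90 twist -2.96  dist 146
0 [586.37887616 -48.84028045 166.32      ]
dx 0.50 dy -0.00 dz 0.01 twist -0.00  dist 30
15 [582.72468721 -24.38953126 199.46452968]
dx 0.91 dy -0.00 dz -0.54 twist -0.00  dist 63
30 [577.92703822   7.71228767 225.08108422]
dx 1.45 dy -0.00 dz -0.97 twist -0.00  dist 105
45 [572.31288105  45.27749044 241.42393775]
dx 2.08 dy -0.00 dz -1.24 twist -0.00  dist 145
60 [566.26481123  85.74607054 247.37935182]
dx 2.76 dy -0.00 dz -1.34 twist -0.00  dist 184
75 [560.19499473 126.36016113 242.54147479]
dx 3.45 dy -0.00 dz -1.26 twist -0.00  dist 220
90 [554.51707949 164.35197905 227.24      ]
dx 4.09 dy -0.00 dz -1.00 twist -0.00  dist 253
```

Emit:
{"op": "servo_tool", "data": {
  "plan": [
    {"dx":0.1,"dy":0.1,"dz":-0.5,"twist":-0.3,"gripper":0},
    {"dx":0.3,"dy":0.2,"dz":-0.9,"twist":-0.9,"gripper":0},
    {"dx":0.7,"dy":0.3,"dz":-0.9,"twist":-1.5,"gripper":0},
    {"dx":1.2,"dy":0.5,"dz":-0.9,"twist":-2.1,"gripper":0},
    {"dx":1.7,"dy":0.65,"dz":-0.9,"twist":-2.6,"gripper":0},
    {"dx":2.0,"dy":0.75,"dz":-0.9,"twist":-2.96,"gripper":0},
    {"dx":2.13,"dy":0.75,"dz":-0.9,"twist":-2.96,"gripper":0}
  ]
}}

```text
t: 7.85
tool_pos: [590.7, -77.3, 166.1]
eef_rot: [-3.141, -0.001, 1.719]
force: [-0.5, 0.5, -1.9]
gripper_width: 8.3
```

```bash
python3 - <<'E'
from h import *
st(); go(chest(-15,-268,167),98.5)
for n in('side','top','wrist'): o,im=snap(n,n+'8.png')
E
```

```text
{'t': np.float64(7.85), 'tool_pos': array([590.71, -77.32, 166.1 ]), 'eef_rot': array([-3.14, -0.  ,  1.72]), 'force': array([-0.53,  0.47, -1.86]), 'gripper_width': np.float64(8.35), 'q': array([ 0.23,  0.85, -0.32,  1.5 ,  0.32,  0.84, -0.05])}
dx -0.02 dy -0.00 dz -0.01 twist 0.00  dist 1
```

View pics/side8.png

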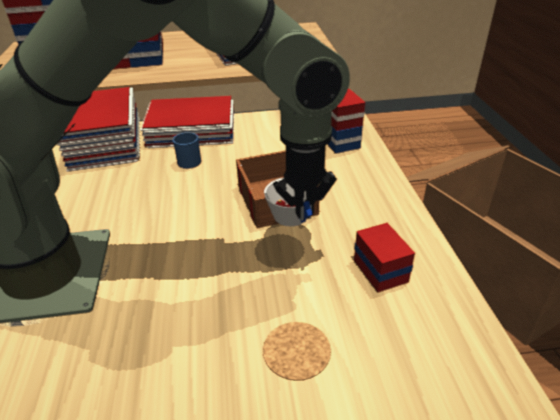

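View pics/wrist8.png

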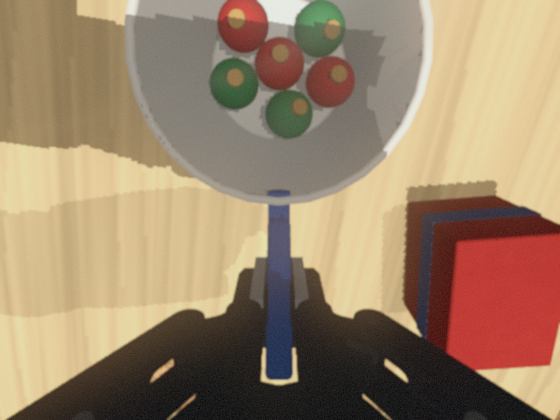

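Emit:
{"op": "servo_tool", "data": {
  "plan": [
    {"dx":0.3,"dy":0,"dz":0,"twist":0,"gripper":0},
    {"dx":0.5,"dy":0,"dz":0,"twist":0,"gripper":0},
    {"dx":0.65,"dy":0,"dz":-0.18,"twist":0,"gripper":0},
    {"dx":0.8,"dy":0,"dz":-0.36,"twist":0,"gripper":0},
    {"dx":0.95,"dy":0,"dz":-0.54,"twist":0,"gripper":0}
  ],
  "grip_force": 30
}}

```text
t: 8.62
tool_pos: [582.2, -21.3, 200.2]
eef_rot: [3.141, 0.0, 1.719]
force: [-0.8, 0.8, -1.9]
gripper_width: 8.4
```

```bash
python3 - <<'E'
from h import *
st(); 
for n in('side','wrist'): o,im=snap(n,n+'9.png')
s=cv2.imread('pics/side9.png')
cv2.imwrite('pics/s9.png',cv2.resize(s[100:250,220:370],None,fx=4,fy=4,interpolation=cv2.INTER_CUBIC))
E
```

```text
{'t': np.float64(8.62), 'tool_pos': array([582.21, -21.27, 200.2 ]), 'eef_rot': array([3.14, 0.  , 1.72]), 'force': array([-0.76,  0.82, -1.87]), 'gripper_width': np.float64(8.37), 'q': array([ 0.14,  0.79, -0.32,  1.52,  0.29,  0.89, -0.13])}
```

View pics/s9.png

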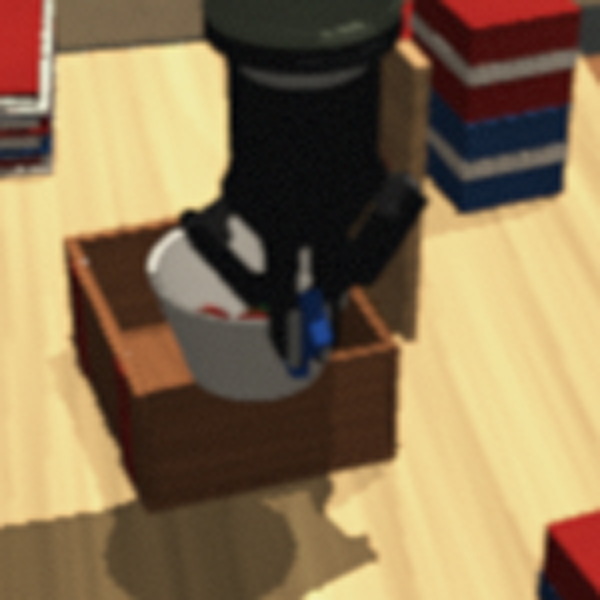

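View pics/wrist9.png

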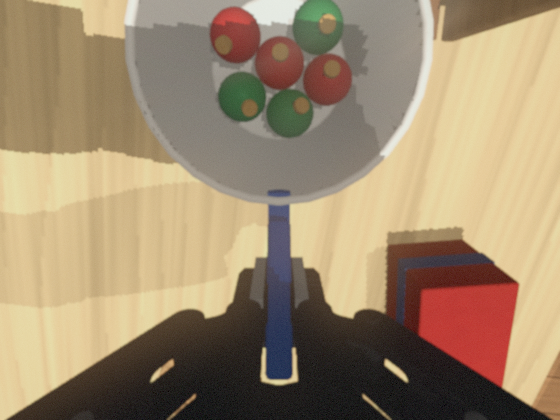

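```bash
python3 - <<'E'
from h import *
go(chest(-15,-50,330),98.5)
E
```

```text
dx 2.66 dy -0.00 dz -2.16 twist 0.00  dist 206
```

Emit:
{"op": "servo_tool", "data": {
  "plan": [
    {"dx":0.4,"dy":0,"dz":-0.8,"twist":0,"gripper":0},
    {"dx":1.0,"dy":0,"dz":-1.5,"twist":0,"gripper":0},
    {"dx":1.8,"dy":0,"dz":-2.1,"twist":0,"gripper":0},
    {"dx":2.4,"dy":0,"dz":-2.15,"twist":0,"gripper":0},
    {"dx":2.7,"dy":0,"dz":-2.15,"twist":0,"gripper":0},
    {"dx":2.7,"dy":0,"dz":-2.15,"twist":0,"gripper":0},
    {"dx":2.7,"dy":0,"dz":-2.15,"twist":0,"gripper":0}
  ],
  "grip_force": 20
}}

```text
t: 9.6
tool_pos: [558.6, 137.0, 327.7]
eef_rot: [-3.141, 0.001, 1.717]
force: [0.4, 0.4, -2.7]
gripper_width: 8.6
```

```bash
python3 - <<'E'
from h import *
st(); 
for n in('side','wrist'): o,im=snap(n,n+'10.png')
E
```

```text
{'t': np.float64(9.6), 'tool_pos': array([558.58, 137.03, 327.7 ]), 'eef_rot': array([-3.14,  0.  ,  1.72]), 'force': array([ 0.37,  0.4 , -2.7 ]), 'gripper_width': np.float64(8.65), 'q': array([-0.13,  0.64, -0.34,  1.34,  0.22,  1.2 , -0.34])}
```

View pics/side10.png

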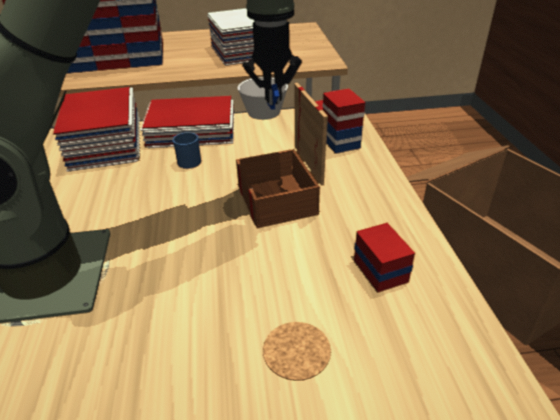

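View pics/wrist10.png

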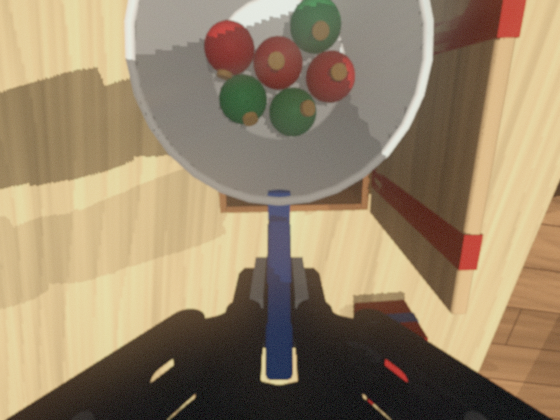

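Emit:
{"op": "servo_tool", "data": {
  "plan": [
    {"dx":0,"dy":0,"dz":0.5,"twist":0,"gripper":0},
    {"dx":0,"dy":0,"dz":0,"twist":0,"gripper":0},
    {"dx":0,"dy":0,"dz":0.8,"twist":0,"gripper":0},
    {"dx":0,"dy":0,"dz":0,"twist":0,"gripper":0}
  ],
  "grip_force": 20
}}

```text
t: 10.2
tool_pos: [556.4, 136.7, 323.1]
eef_rot: [-3.131, 0.002, 1.719]
force: [1.4, -1.0, -0.1]
gripper_width: 8.6
```

```bash
python3 - <<'E'
from h import *
st(); 
for n in('wrist',): o,im=snap(n,n+'11.png')
E
```

```text
{'t': np.float64(10.2), 'tool_pos': array([556.42, 136.72, 323.07]), 'eef_rot': array([-3.13,  0.  ,  1.72]), 'force': array([ 1.37, -0.97, -0.1 ]), 'gripper_width': np.float64(8.6), 'q': array([-0.13,  0.65, -0.34,  1.34,  0.22,  1.2 , -0.34])}
```

View pics/wrist11.png

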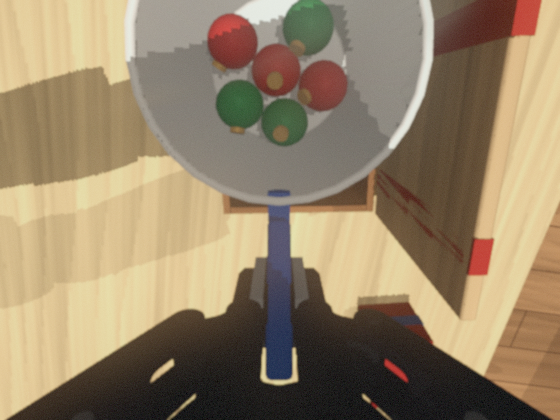

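```bash
cat >> h.py <<'E'
def tc(p):
    d=np.asarray(p)[:2]-CC; c,s=np.cos(YAW),np.sin(YAW); return np.array([c*d[0]+s*d[1],-s*d[0]+c*d[1],p[2]])
E
python3 - <<'E'
from h import *
print(tc(monitor.get_obs()['tool_pos'])); go(chest(-10,-72,180),98.5); go(chest(-10,-72,97),98.5)
E
```

```text
[-14.73979764 -49.44884641 332.6117194 ]
dx -0.38 dy 0.08 dz 2.54 twist -0.01  dist 154
dx -0.38 dy 0.08 dz 3.93 twist -0.01  dist 237
```

Emit:
{"op": "servo_tool", "data": {
  "plan": [
    {"dx":-0.38,"dy":0.08,"dz":0.3,"twist":0,"gripper":0},
    {"dx":-0.38,"dy":0.08,"dz":1.0,"twist":0,"gripper":0},
    {"dx":-0.38,"dy":0.08,"dz":1.8,"twist":0,"gripper":0},
    {"dx":-0.38,"dy":0.08,"dz":2.5,"twist":0,"gripper":0},
    {"dx":-0.38,"dy":0.08,"dz":3.1,"twist":0,"gripper":0},
    {"dx":-0.38,"dy":0.08,"dz":3.5,"twist":0,"gripper":0},
    {"dx":-0.38,"dy":0.08,"dz":3.75,"twist":0,"gripper":0},
    {"dx":-0.38,"dy":0.08,"dz":3.82,"twist":0,"gripper":0}
  ],
  "grip_force": 60
}}

```text
t: 11.25
tool_pos: [566.5, 116.3, 98.6]
eef_rot: [-3.141, 0.0, 1.718]
force: [-0.2, 1.3, -2.3]
gripper_width: 8.4
```

```bash
python3 - <<'E'
from h import *
st(); print(tc(monitor.get_obs()['tool_pos']))
for n in('side','wrist'): o,im=snap(n,n+'12.png')
s=cv2.imread('pics/side12.png')
cv2.imwrite('pics/s12.png',cv2.resize(s[100:250,220:370],None,fx=4,fy=4,interpolation=cv2.INTER_CUBIC))
E
```

```text
{'t': np.float64(11.25), 'tool_pos': array([566.49, 116.31,  98.57]), 'eef_rot': array([-3.14,  0.  ,  1.72]), 'force': array([-0.22,  1.3 , -2.3 ]), 'gripper_width': np.float64(8.37), 'q': array([-0.13,  0.92, -0.25,  1.62,  0.34,  0.64, -0.41])}
[-10.2637291  -71.96199466  98.56844891]
```

View pics/s12.png

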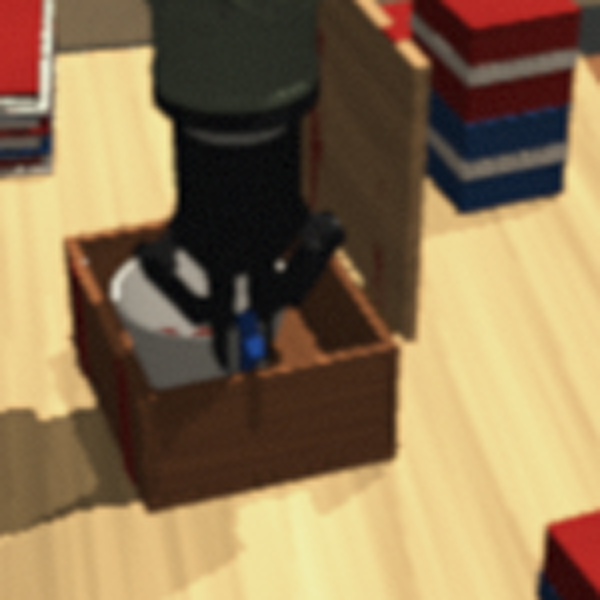

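View pics/wrist12.png

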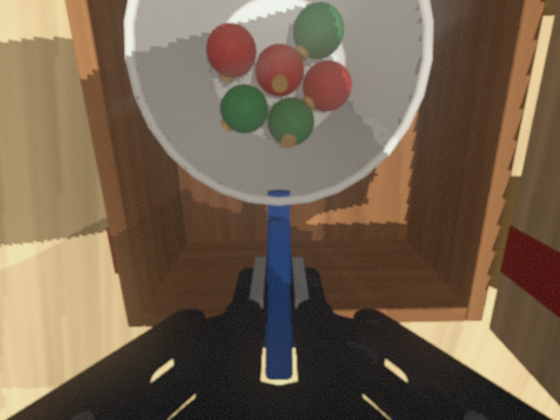

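Emit:
{"op": "servo_tool", "data": {
  "plan": [
    {"dx":0.1,"dy":0.05,"dz":0,"twist":0,"gripper":0},
    {"dx":0.17,"dy":0.05,"dz":0,"twist":0,"gripper":0},
    {"dx":0.2,"dy":0.05,"dz":0,"twist":0,"gripper":0},
    {"dx":0.2,"dy":0.05,"dz":0,"twist":0,"gripper":0}
  ],
  "grip_force": 20
}}

```text
t: 11.85
tool_pos: [567.6, 129.1, 99.0]
eef_rot: [3.142, -0.0, 1.719]
force: [-0.4, 0.0, -2.1]
gripper_width: 8.6
```

```bash
python3 - <<'E'
from h import *
st(); print(tc(monitor.get_obs()['tool_pos']))
E
```

```text
{'t': np.float64(11.85), 'tool_pos': array([567.57, 129.12,  99.02]), 'eef_rot': array([ 3.14, -0.  ,  1.72]), 'force': array([-0.41,  0.04, -2.14]), 'gripper_width': np.float64(8.58), 'q': array([-0.15,  0.93, -0.25,  1.6 ,  0.34,  0.65, -0.43])}
[ -7.29920673 -59.45027894  99.02205514]
```

Emit:
{"op": "servo_tool", "data": {
  "plan": [
    {"dx":0.05,"dy":0,"dz":0,"twist":0,"gripper":0},
    {"dx":0.1,"dy":0,"dz":0,"twist":0,"gripper":0}
  ]
}}

```text
t: 12.1
tool_pos: [567.1, 132.6, 99.0]
eef_rot: [-3.141, 0.004, 1.717]
force: [3.8, -22.3, 2.4]
gripper_width: 8.6
```

```bash
python3 - <<'E'
from h import *
st(); print(tc(monitor.get_obs()['tool_pos']))
for n in('wrist',): o,im=snap(n,n+'13.png')
E
```

```text
{'t': np.float64(12.1), 'tool_pos': array([567.06, 132.59,  98.95]), 'eef_rot': array([-3.14,  0.  ,  1.72]), 'force': array([  3.79, -22.33,   2.44]), 'gripper_width': np.float64(8.64), 'q': array([-0.16,  0.93, -0.25,  1.6 ,  0.33,  0.66, -0.44])}
[ -7.28785348 -55.94626818  98.95228966]
```

View pics/wrist13.png

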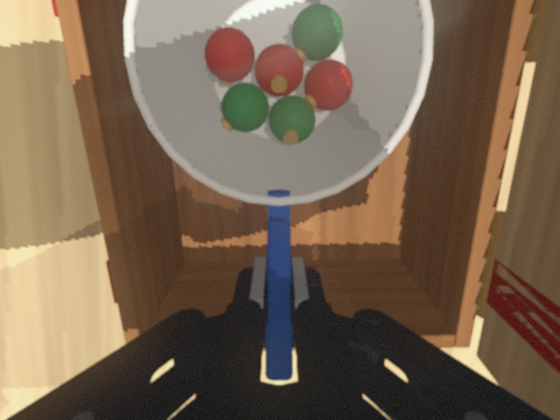

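Emit:
{"op": "servo_tool", "data": {
  "plan": [
    {"dx":0.02,"dy":0,"dz":-0.06,"twist":0,"gripper":0},
    {"dx":0.05,"dy":0,"dz":-0.13,"twist":0,"gripper":0},
    {"dx":0.08,"dy":0,"dz":-0.2,"twist":0,"gripper":0}
  ]
}}

```text
t: 12.52
tool_pos: [566.5, 135.4, 110.8]
eef_rot: [-3.14, 0.006, 1.716]
force: [5.4, -24.0, -3.8]
gripper_width: 8.5
```

```bash
python3 - <<'E'
from h import *
st(); print(tc(monitor.get_obs()['tool_pos']))
for n in('side','wrist',): o,im=snap(n,n+'14.png')
s=cv2.imread('pics/side14.png')
cv2.imwrite('pics/s14.png',cv2.resize(s[100:250,220:370],None,fx=4,fy=4,interpolation=cv2.INTER_CUBIC))
E
```

```text
{'t': np.float64(12.52), 'tool_pos': array([566.52, 135.35, 110.79]), 'eef_rot': array([-3.14,  0.01,  1.72]), 'force': array([  5.41, -23.96,  -3.78]), 'gripper_width': np.float64(8.51), 'q': array([-0.17,  0.91, -0.25,  1.59,  0.33,  0.68, -0.44])}
[ -7.41513984 -53.13530893 110.79104117]
```

View pics/wrist14.png

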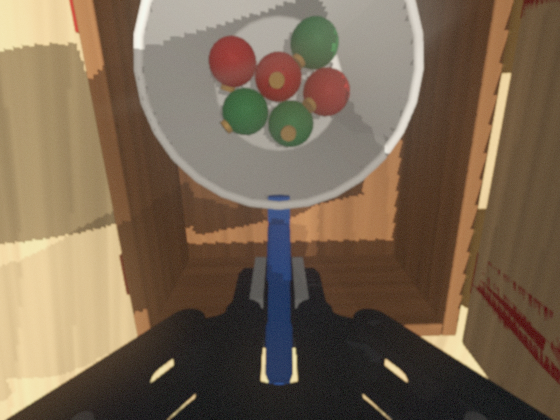

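View pics/s14.png

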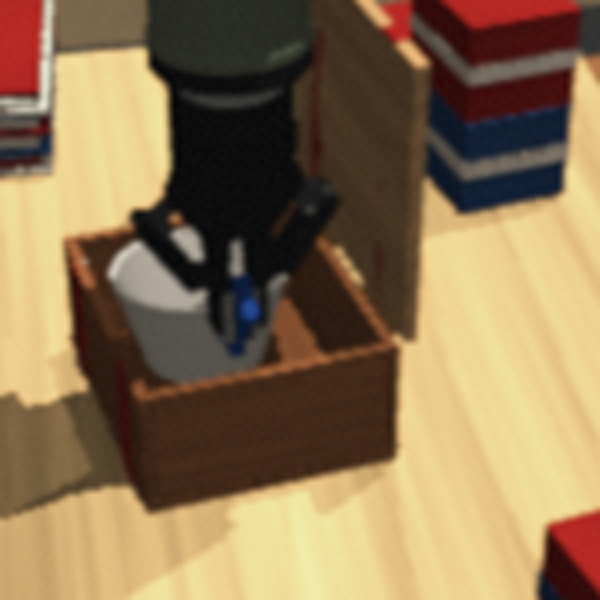

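Emit:
{"op": "servo_tool", "data": {
  "plan": [
    {"dx":0.06,"dy":0,"dz":-0.22,"twist":0,"gripper":0},
    {"dx":0.14,"dy":0,"dz":-0.44,"twist":0,"gripper":0},
    {"dx":0.23,"dy":0,"dz":-0.65,"twist":0,"gripper":0},
    {"dx":0.34,"dy":0,"dz":-0.85,"twist":0,"gripper":0}
  ]
}}

```text
t: 13.12
tool_pos: [563.1, 158.5, 162.2]
eef_rot: [-3.141, 0.002, 1.718]
force: [0.7, -4.9, -2.9]
gripper_width: 8.5
```

```bash
python3 - <<'E'
from h import *
st(); print(tc(monitor.get_obs()['tool_pos']))
for n in('side','wrist',): o,im=snap(n,n+'15.png')
s=cv2.imread('pics/side15.png')
cv2.imwrite('pics/s15.png',cv2.resize(s[100:250,220:370],None,fx=4,fy=4,interpolation=cv2.INTER_CUBIC))
E
```

```text
{'t': np.float64(13.12), 'tool_pos': array([563.06, 158.55, 162.16]), 'eef_rot': array([-3.14,  0.  ,  1.72]), 'force': array([ 0.69, -4.86, -2.87]), 'gripper_width': np.float64(8.46), 'q': array([-0.19,  0.84, -0.28,  1.55,  0.29,  0.8 , -0.44])}
[ -7.41071028 -29.68346696 162.16206563]
```

View pics/wrist15.png

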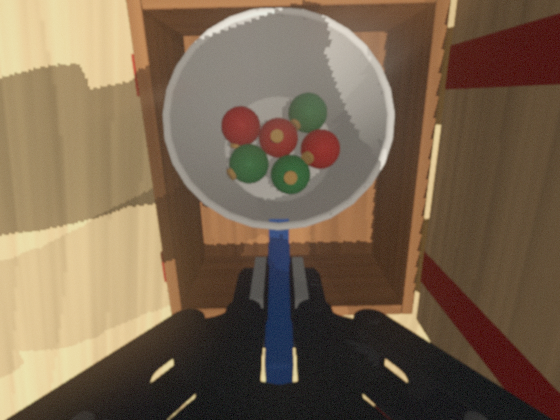

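View pics/s15.png

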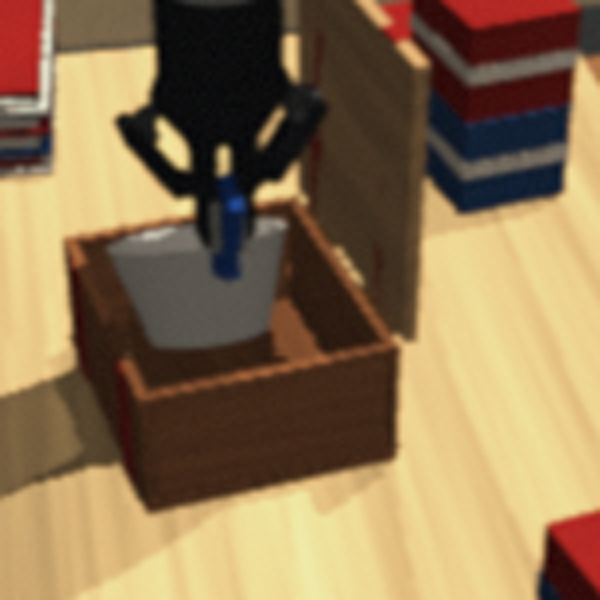

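Emit:
{"op": "servo_tool", "data": {
  "plan": [
    {"dx":0.13,"dy":0,"dz":-0.2,"twist":0,"gripper":0},
    {"dx":0.28,"dy":0,"dz":-0.37,"twist":0,"gripper":0},
    {"dx":0.44,"dy":0,"dz":-0.53,"twist":0,"gripper":0},
    {"dx":0.62,"dy":0,"dz":-0.68,"twist":0,"gripper":0},
    {"dx":0.81,"dy":0,"dz":-0.81,"twist":0,"gripper":0},
    {"dx":1.0,"dy":0,"dz":-0.93,"twist":0,"gripper":0}
  ]
}}

```text
t: 13.98
tool_pos: [553.9, 220.1, 218.1]
eef_rot: [-3.142, -0.001, 1.719]
force: [-0.4, 0.2, -1.2]
gripper_width: 8.6
```

```bash
python3 - <<'E'
from h import *
st(); print(tc(monitor.get_obs()['tool_pos']))
for n in('side','wrist',): o,im=snap(n,n+'16.png')
s=cv2.imread('pics/side16.png')
cv2.imwrite('pics/s16.png',cv2.resize(s[100:250,220:370],None,fx=4,fy=4,interpolation=cv2.INTER_CUBIC))
E
```

```text
{'t': np.float64(13.98), 'tool_pos': array([553.94, 220.07, 218.13]), 'eef_rot': array([-3.14, -0.  ,  1.72]), 'force': array([-0.42,  0.15, -1.2 ]), 'gripper_width': np.float64(8.64), 'q': array([-0.29,  0.78, -0.29,  1.44,  0.25,  0.95, -0.5 ])}
[ -7.33127187  32.50888099 218.13335201]
```

View pics/wrist16.png

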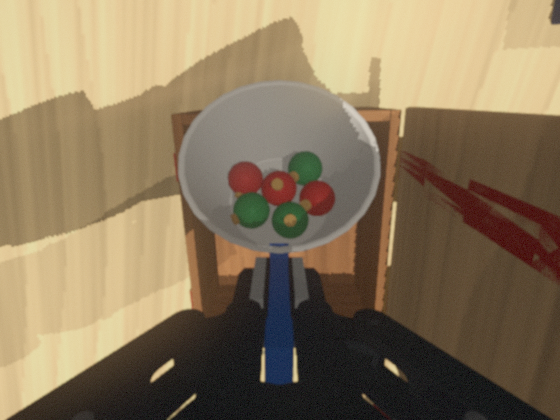

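View pics/s16.png

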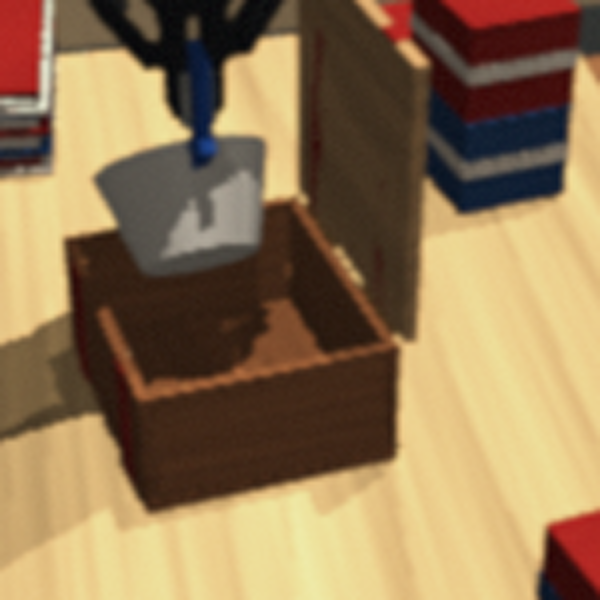

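Emit:
{"op": "servo_tool", "data": {
  "plan": [
    {"dx":-0.45,"dy":0,"dz":0,"twist":0,"gripper":0},
    {"dx":-0.9,"dy":0,"dz":0.1,"twist":0,"gripper":0},
    {"dx":-0.9,"dy":0,"dz":0.45,"twist":0,"gripper":0},
    {"dx":-0.9,"dy":0,"dz":0.67,"twist":0,"gripper":0},
    {"dx":-0.7,"dy":0,"dz":0.67,"twist":0,"gripper":0},
    {"dx":-0.5,"dy":0,"dz":0.67,"twist":0,"gripper":0}
  ]
}}

```text
t: 14.82
tool_pos: [558.4, 191.1, 178.0]
eef_rot: [3.141, -0.001, 1.72]
force: [0.6, -0.6, -2.5]
gripper_width: 8.6
```

```bash
python3 - <<'E'
from h import *
st(); print(tc(monitor.get_obs()['tool_pos']))
for n in('side','wrist',): o,im=snap(n,n+'17.png')
s=cv2.imread('pics/side17.png')
cv2.imwrite('pics/s17.png',cv2.resize(s[100:250,220:370],None,fx=4,fy=4,interpolation=cv2.INTER_CUBIC))
E
```

```text
{'t': np.float64(14.82), 'tool_pos': array([558.44, 191.08, 178.02]), 'eef_rot': array([ 3.14, -0.  ,  1.72]), 'force': array([ 0.6 , -0.57, -2.53]), 'gripper_width': np.float64(8.56), 'q': array([-0.25,  0.82, -0.28,  1.51,  0.27,  0.84, -0.48])}
[ -7.16976947   3.17800391 178.01798623]
```

View pics/wrist17.png

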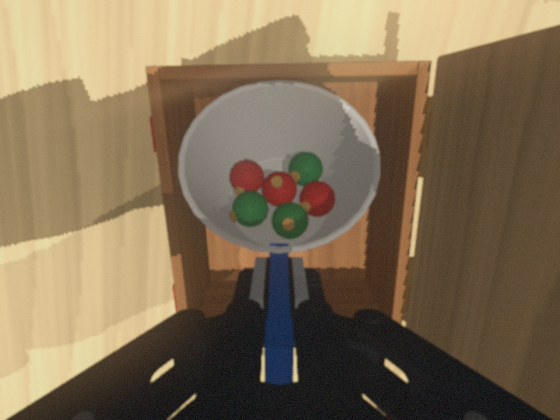

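View pics/s17.png

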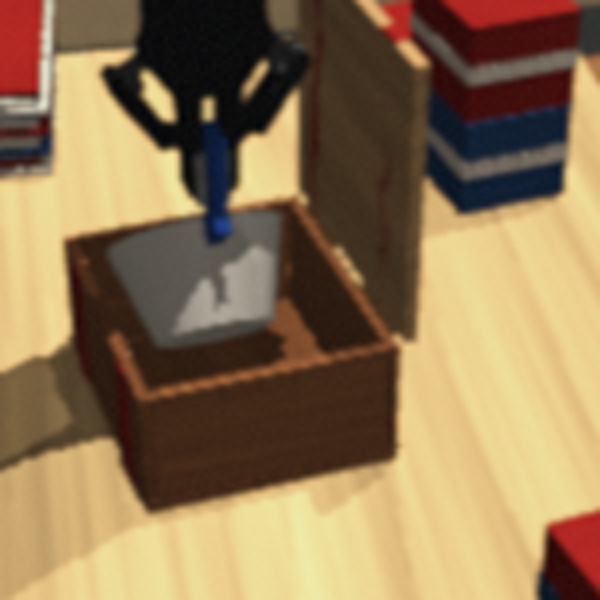

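Emit:
{"op": "servo_tool", "data": {
  "plan": [
    {"dx":0.2,"dy":0,"dz":0,"twist":0,"gripper":0},
    {"dx":0.4,"dy":0,"dz":0,"twist":0,"gripper":0},
    {"dx":0.6,"dy":0,"dz":0,"twist":0,"gripper":0},
    {"dx":0.8,"dy":0,"dz":0,"twist":0,"gripper":0},
    {"dx":1.0,"dy":0,"dz":0,"twist":0,"gripper":0}
  ]
}}

```text
t: 15.55
tool_pos: [550.1, 248.2, 178.0]
eef_rot: [3.141, 0.002, 1.718]
force: [1.9, -6.0, -0.5]
gripper_width: 8.3
```

```bash
python3 - <<'E'
from h import *
st(); print(tc(monitor.get_obs()['tool_pos']))
for n in('side','wrist',): o,im=snap(n,n+'18.png')
s=cv2.imread('pics/side18.png')
cv2.imwrite('pics/s18.png',cv2.resize(s[100:250,220:370],None,fx=4,fy=4,interpolation=cv2.INTER_CUBIC))
E
```

```text
{'t': np.float64(15.55), 'tool_pos': array([550.13, 248.17, 177.98]), 'eef_rot': array([3.14, 0.  , 1.72]), 'force': array([ 1.95, -5.97, -0.5 ]), 'gripper_width': np.float64(8.34), 'q': array([-0.35,  0.84, -0.27,  1.46,  0.26,  0.88, -0.55])}
[ -6.95310146  60.86855037 177.97579741]
```

View pics/wrist18.png

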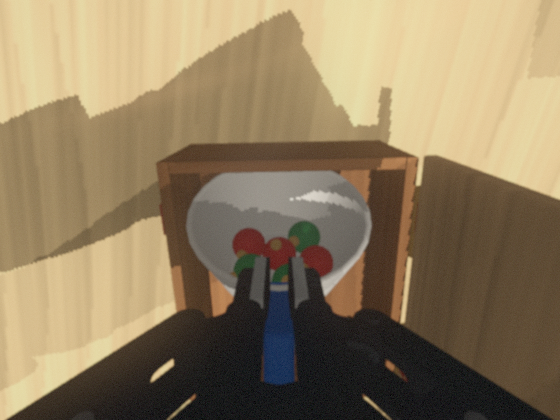

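View pics/s18.png

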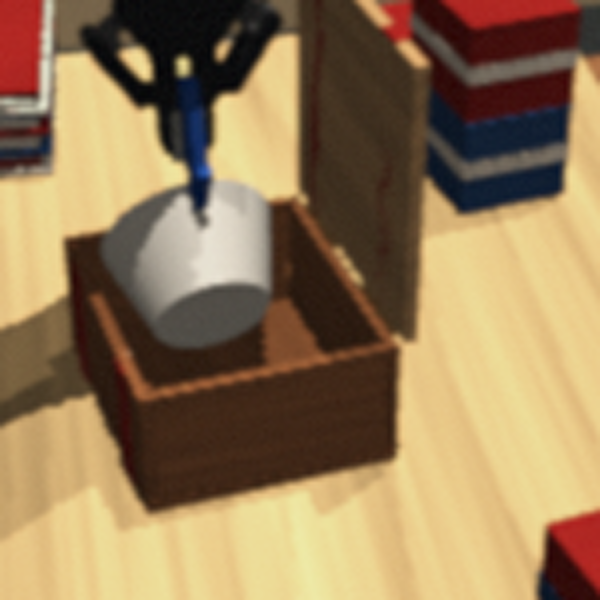

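Emit:
{"op": "servo_tool", "data": {
  "plan": [
    {"dx":0.2,"dy":0,"dz":0,"twist":0,"gripper":0},
    {"dx":0.4,"dy":0,"dz":0,"twist":0,"gripper":0},
    {"dx":0.6,"dy":0,"dz":0,"twist":0,"gripper":0},
    {"dx":0.75,"dy":0,"dz":0,"twist":0,"gripper":0},
    {"dx":0.85,"dy":0,"dz":0,"twist":0,"gripper":0}
  ]
}}

```text
t: 16.27
tool_pos: [542.4, 298.3, 177.4]
eef_rot: [-3.141, 0.002, 1.718]
force: [0.5, -6.3, -4.3]
gripper_width: 8.2
```

```bash
python3 - <<'E'
from h import *
st(); print(tc(monitor.get_obs()['tool_pos']))
for n in('side','wrist',): o,im=snap(n,n+'19.png')
s=cv2.imread('pics/side19.png')
cv2.imwrite('pics/s19.png',cv2.resize(s[100:250,220:370],None,fx=4,fy=4,interpolation=cv2.INTER_CUBIC))
E
```

```text
{'t': np.float64(16.27), 'tool_pos': array([542.39, 298.27, 177.4 ]), 'eef_rot': array([-3.14,  0.  ,  1.72]), 'force': array([ 0.46, -6.27, -4.32]), 'gripper_width': np.float64(8.2), 'q': array([-0.44,  0.87, -0.26,  1.39,  0.25,  0.92, -0.61])}
[ -7.20124975 111.55618484 177.39664072]
```

View pics/wrist19.png

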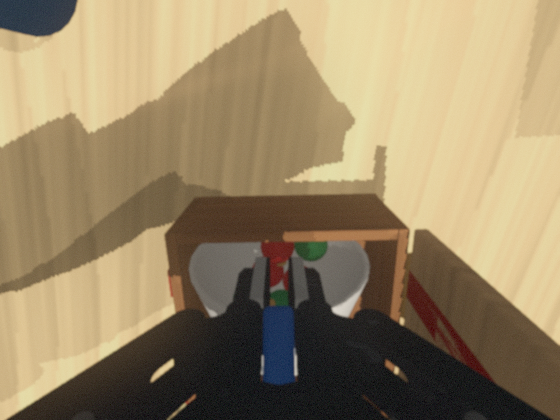

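View pics/s19.png

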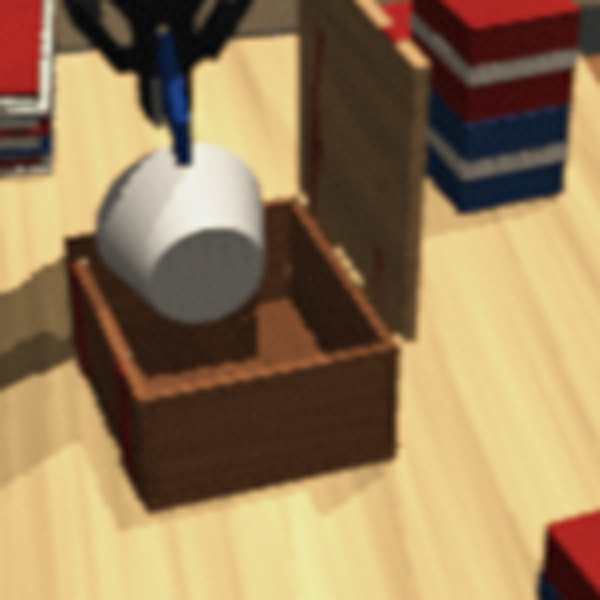

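Emit:
{"op": "servo_tool", "data": {
  "plan": [
    {"dx":-0.5,"dy":0,"dz":0,"twist":0,"gripper":0},
    {"dx":-0.8,"dy":0,"dz":-0.1,"twist":0,"gripper":0},
    {"dx":-0.8,"dy":0,"dz":-0.3,"twist":0,"gripper":0},
    {"dx":-0.8,"dy":0,"dz":-0.3,"twist":0,"gripper":0}
  ]
}}

```text
t: 16.88
tool_pos: [549.5, 252.8, 196.9]
eef_rot: [3.14, -0.002, 1.719]
force: [-0.8, 0.5, -1.0]
gripper_width: 8.5
```

```bash
python3 - <<'E'
from h import *
st(); print(tc(monitor.get_obs()['tool_pos']))
for n in('side','wrist',): o,im=snap(n,n+'20.png')
s=cv2.imread('pics/side20.png')
cv2.imwrite('pics/s20.png',cv2.resize(s[100:250,220:370],None,fx=4,fy=4,interpolation=cv2.INTER_CUBIC))
E
```

```text
{'t': np.float64(16.88), 'tool_pos': array([549.51, 252.84, 196.86]), 'eef_rot': array([ 3.14, -0.  ,  1.72]), 'force': array([-0.77,  0.51, -1.01]), 'gripper_width': np.float64(8.48), 'q': array([-0.35,  0.82, -0.28,  1.43,  0.25,  0.92, -0.55])}
[ -6.86894051  65.58052915 196.86365381]
```

View pics/wrist20.png

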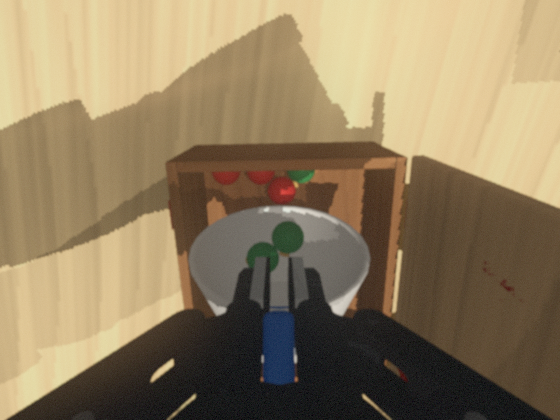

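View pics/s20.png

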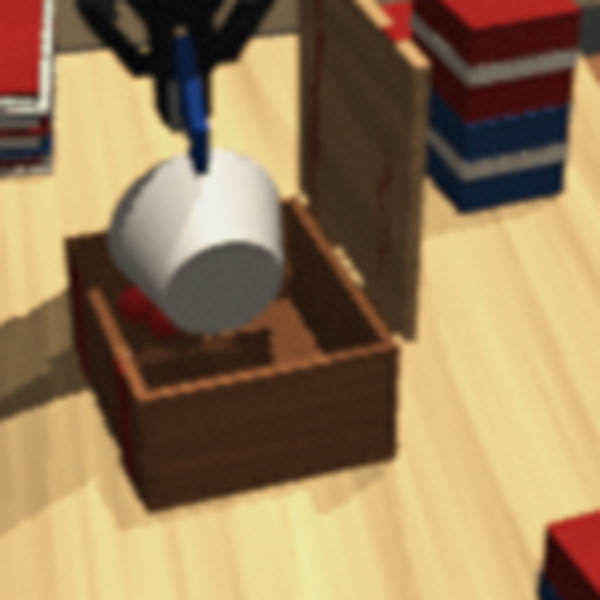

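Emit:
{"op": "servo_tool", "data": {
  "plan": [
    {"dx":0,"dy":0,"dz":0,"twist":0,"gripper":0},
    {"dx":0.3,"dy":0,"dz":0,"twist":0,"gripper":0},
    {"dx":-0.6,"dy":0,"dz":0,"twist":0,"gripper":0},
    {"dx":-0.6,"dy":0,"dz":0,"twist":0,"gripper":0}
  ]
}}

```text
t: 17.48
tool_pos: [555.4, 213.5, 195.4]
eef_rot: [-3.141, 0.002, 1.715]
force: [0.7, 0.6, -1.3]
gripper_width: 8.6
```

```bash
python3 - <<'E'
from h import *
st(); print(tc(monitor.get_obs()['tool_pos']))
for n in('side','wrist',): o,im=snap(n,n+'21.png')
s=cv2.imread('pics/side21.png')
cv2.imwrite('pics/s21.png',cv2.resize(s[100:250,220:370],None,fx=4,fy=4,interpolation=cv2.INTER_CUBIC))
E
```

```text
{'t': np.float64(17.48), 'tool_pos': array([555.35, 213.52, 195.39]), 'eef_rot': array([-3.14,  0.  ,  1.72]), 'force': array([ 0.69,  0.63, -1.29]), 'gripper_width': np.float64(8.62), 'q': array([-0.29,  0.81, -0.28,  1.47,  0.26,  0.9 , -0.5 ])}
[ -6.90917671  25.82007502 195.38574847]
```

View pics/wrist21.png

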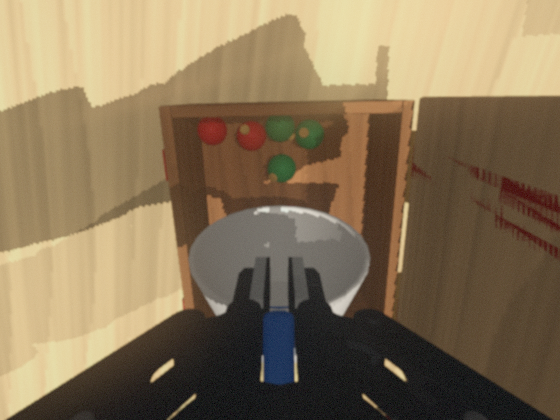

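View pics/s21.png

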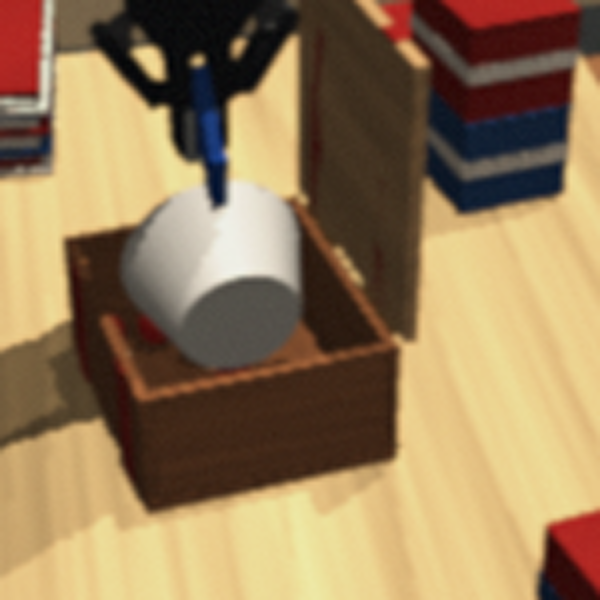

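Emit:
{"op": "servo_tool", "data": {
  "plan": [
    {"dx":-0.4,"dy":0,"dz":-0.15,"twist":0,"gripper":0},
    {"dx":-0.8,"dy":0,"dz":-0.15,"twist":0,"gripper":0},
    {"dx":-1.1,"dy":0,"dz":-0.15,"twist":0,"gripper":0},
    {"dx":-1.4,"dy":0,"dz":-0.15,"twist":0,"gripper":0},
    {"dx":-1.7,"dy":0,"dz":-0.15,"twist":0,"gripper":0},
    {"dx":-2.0,"dy":0,"dz":-0.15,"twist":0,"gripper":0},
    {"dx":-2.3,"dy":0,"dz":-0.15,"twist":0,"gripper":0}
  ]
}}

```text
t: 18.45
tool_pos: [575.6, 82.4, 205.3]
eef_rot: [3.139, -0.003, 1.721]
force: [-0.8, 9.1, 3.0]
gripper_width: 8.4
```

```bash
python3 - <<'E'
from h import *
st(); print(tc(monitor.get_obs()['tool_pos']))
for n in('side','wrist',): o,im=snap(n,n+'22.png')
s=cv2.imread('pics/side22.png')
cv2.imwrite('pics/s22.png',cv2.resize(s[100:250,220:370],None,fx=4,fy=4,interpolation=cv2.INTER_CUBIC))
E
```

```text
{'t': np.float64(18.45), 'tool_pos': array([575.59,  82.35, 205.27]), 'eef_rot': array([ 3.14, -0.  ,  1.72]), 'force': array([-0.77,  9.1 ,  3.02]), 'gripper_width': np.float64(8.42), 'q': array([-0.04,  0.78, -0.31,  1.52,  0.28,  0.89, -0.29])}
[  -6.27731058 -106.89141957  205.27467752]
```

View pics/wrist22.png

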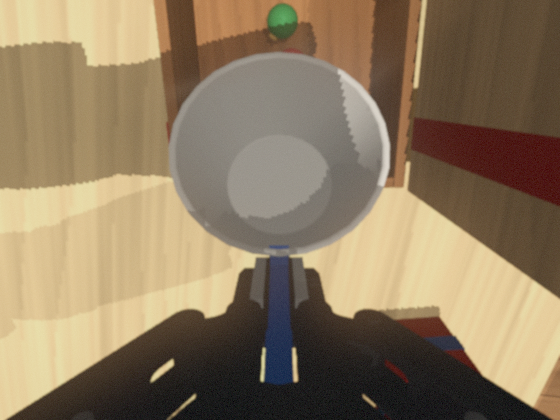

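View pics/s22.png

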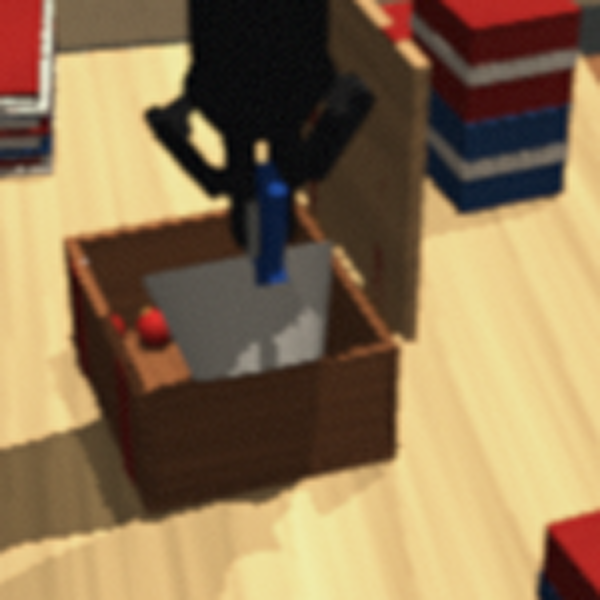

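Emit:
{"op": "servo_tool", "data": {
  "plan": [
    {"dx":-0.25,"dy":0,"dz":0,"twist":0,"gripper":0},
    {"dx":-0.5,"dy":0,"dz":0,"twist":0,"gripper":0},
    {"dx":-0.75,"dy":0,"dz":0,"twist":0,"gripper":0},
    {"dx":-0.85,"dy":0,"dz":0,"twist":0,"gripper":0},
    {"dx":-0.85,"dy":0,"dz":-0.6,"twist":0,"gripper":0},
    {"dx":-1.3,"dy":0,"dz":-1.0,"twist":0,"gripper":0},
    {"dx":-2.2,"dy":0,"dz":-1.0,"twist":0,"gripper":0},
    {"dx":-2.8,"dy":0,"dz":-1.0,"twist":0,"gripper":0}
  ]
}}

```text
t: 19.55
tool_pos: [599.8, -88.1, 264.4]
eef_rot: [-3.141, 0.001, 1.718]
force: [0.7, 0.4, -1.8]
gripper_width: 8.6
```

```bash
python3 - <<'E'
from h import *
st(); print(tc(monitor.get_obs()['tool_pos']))
for n in('side','wrist','top'): o,im=snap(n,n+'23.png')
s=cv2.imread('pics/side23.png')
cv2.imwrite('pics/s23.png',cv2.resize(s[80:270,220:370],None,fx=4,fy=3.1,interpolation=cv2.INTER_CUBIC))
E
```

```text
{'t': np.float64(19.55), 'tool_pos': array([599.83, -88.12, 264.44]), 'eef_rot': array([-3.14,  0.  ,  1.72]), 'force': array([ 0.75,  0.41, -1.77]), 'gripper_width': np.float64(8.57), 'q': array([ 0.25,  0.76, -0.35,  1.33,  0.27,  1.1 ,  0.02])}
[  -7.50712127 -279.07917656  264.43560319]
```

View pics/wrist23.png

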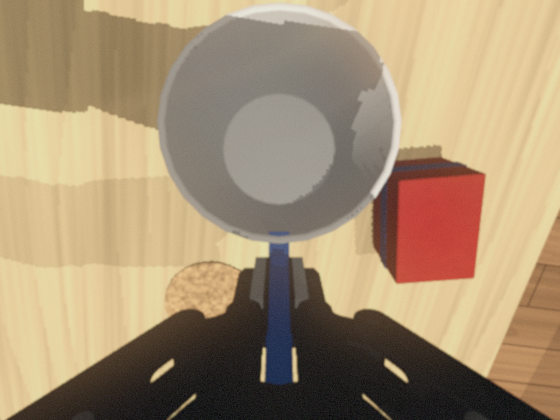

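View pics/s23.png

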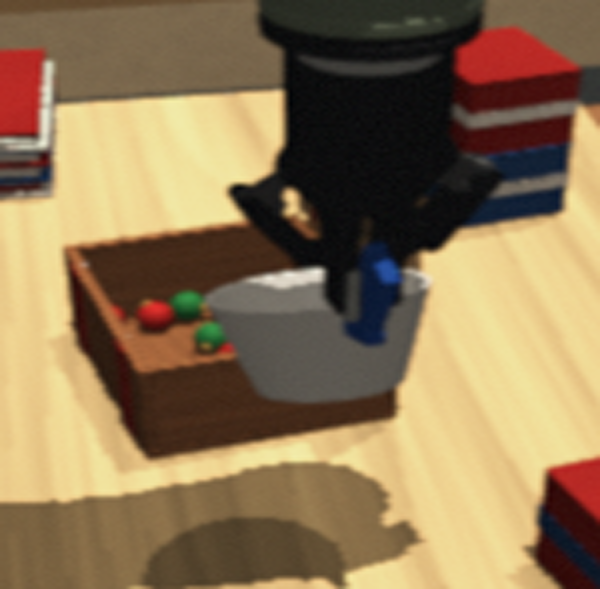

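```bash
python3 - <<'E'
from h import *
go((517,-340,200),69); go((517,-340,155),69)
E
```

```text
dx -3.96 dy -1.98 dz 1.07 twist 2.94  dist 273
dx -3.96 dy -1.98 dz 1.82 twist 2.94  dist 287
```

View pics/top23.png

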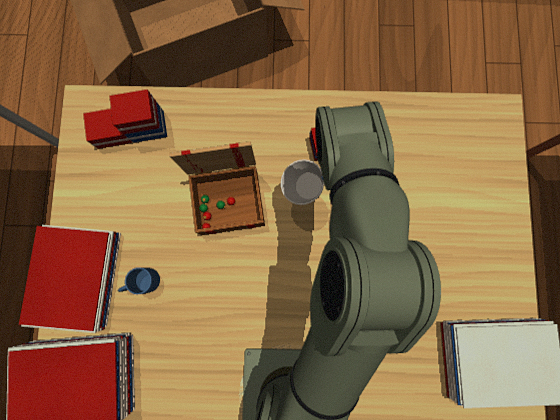

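Emit:
{"op": "servo_tool", "data": {
  "plan": [
    {"dx":-0.7,"dy":-0.3,"dz":0.1,"twist":0.5,"gripper":0},
    {"dx":-1.4,"dy":-0.7,"dz":0.3,"twist":1.0,"gripper":0},
    {"dx":-2.1,"dy":-1.0,"dz":0.5,"twist":1.5,"gripper":0},
    {"dx":-2.8,"dy":-1.4,"dz":0.7,"twist":2.0,"gripper":0},
    {"dx":-3.4,"dy":-1.7,"dz":0.9,"twist":2.5,"gripper":0},
    {"dx":-3.8,"dy":-1.9,"dz":1.0,"twist":2.94,"gripper":0},
    {"dx":-3.96,"dy":-1.98,"dz":1.07,"twist":2.94,"gripper":0},
    {"dx":-3.96,"dy":-1.98,"dz":1.07,"twist":2.94,"gripper":0}
  ],
  "grip_force": 60
}}

```text
t: 20.7
tool_pos: [517.8, -338.1, 200.2]
eef_rot: [-3.141, -0.001, 1.208]
force: [0.5, 0.5, -2.0]
gripper_width: 8.6
```

```bash
python3 - <<'E'
from h import *
st(); go((517,-340,155),69)
for n in('side','top'): o,im=snap(n,n+'24.png')
E
```

```text
{'t': np.float64(20.7), 'tool_pos': array([ 517.76, -338.14,  200.19]), 'eef_rot': array([-3.14, -0.  ,  1.21]), 'force': array([ 0.45,  0.53, -1.98]), 'gripper_width': np.float64(8.59), 'q': array([ 0.63,  0.83, -0.23,  1.37,  0.2 ,  0.96, -0.  ])}
dx -0.03 dy -0.00 dz 0.75 twist 0.02  dist 45
```

View pics/side24.png

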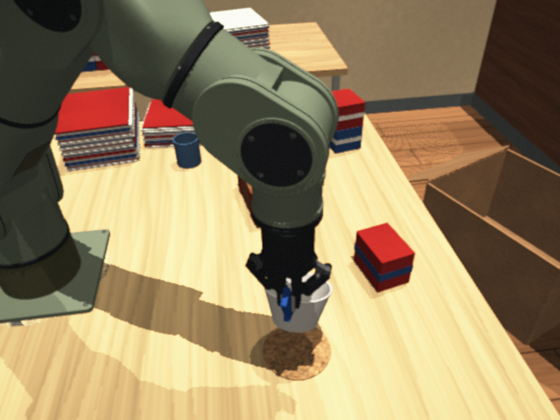

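View pics/top24.png

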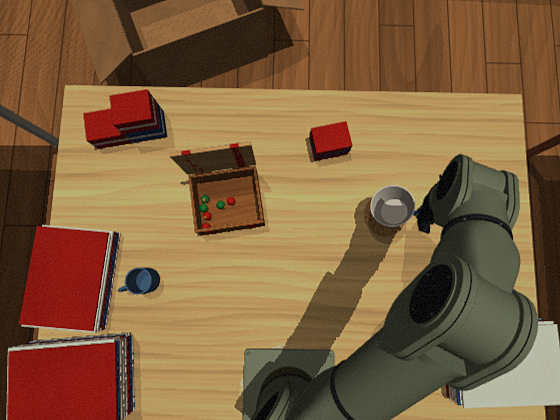

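Emit:
{"op": "servo_tool", "data": {
  "plan": [
    {"dx":-0.03,"dy":0,"dz":0.5,"twist":0,"gripper":0},
    {"dx":-0.03,"dy":0,"dz":0.95,"twist":0,"gripper":0},
    {"dx":-0.03,"dy":0,"dz":1.12,"twist":0,"gripper":0},
    {"dx":-0.15,"dy":0,"dz":1.23,"twist":0,"gripper":0},
    {"dx":-0.28,"dy":0,"dz":1.34,"twist":0,"gripper":0},
    {"dx":-0.43,"dy":0,"dz":1.5,"twist":0,"gripper":0},
    {"dx":-0.57,"dy":0,"dz":1.68,"twist":0,"gripper":0}
  ],
  "grip_force": 20
}}

```text
t: 21.68
tool_pos: [504.8, -374.4, 101.2]
eef_rot: [3.138, 0.004, 1.204]
force: [-6.6, -14.5, 24.5]
gripper_width: 8.7
```

```bash
python3 - <<'E'
from h import *
st(); go((502.3,-378.8,88),69)
for n in('side','top','wrist'): o,im=snap(n,n+'25.png')
E
```

```text
{'t': np.float64(21.68), 'tool_pos': array([ 504.76, -374.39,  101.24]), 'eef_rot': array([3.14, 0.  , 1.2 ]), 'force': array([ -6.6 , -14.45,  24.47]), 'gripper_width': np.float64(8.66), 'q': array([ 0.68,  0.97, -0.21,  1.42,  0.25,  0.76,  0.01])}
dx -0.08 dy -0.01 dz 0.22 twist -0.00  dist 14
```

View pics/side25.png

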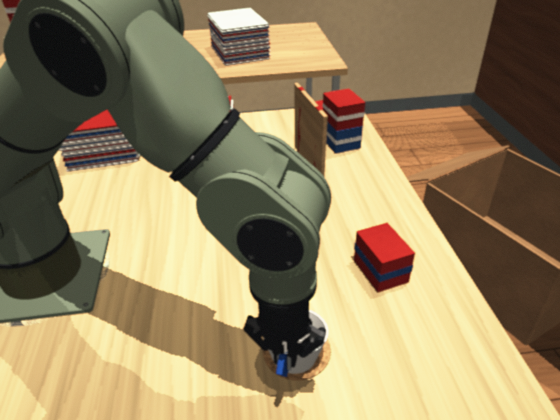

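View pics/wrist25.png

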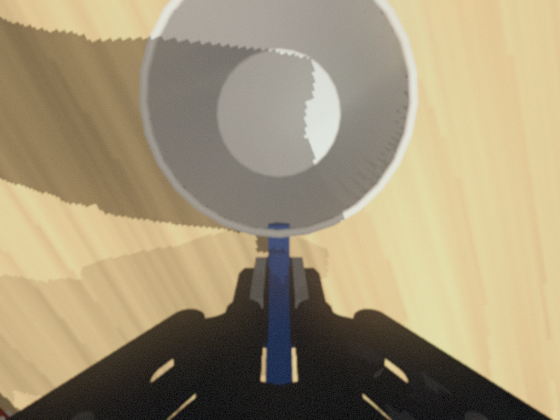

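Emit:
{"op": "servo_tool", "data": {
  "plan": [
    {"dx":-0.1,"dy":0,"dz":0.05,"twist":0,"gripper":0},
    {"dx":-0.15,"dy":0,"dz":0.12,"twist":0,"gripper":0},
    {"dx":-0.2,"dy":0,"dz":0.2,"twist":0,"gripper":0}
  ]
}}

```text
t: 22.2
tool_pos: [500.7, -384.2, 88.6]
eef_rot: [3.139, 0.002, 1.205]
force: [-3.9, -7.2, 12.1]
gripper_width: 8.4
```

```bash
python3 - <<'E'
from h import *
st()
for n in('side','wrist'): o,im=snap(n,n+'26.png')
s=cv2.imread('pics/side26.png')
cv2.imwrite('pics/s26.png',cv2.resize(s[280:410,220:370],None,fx=4,fy=4,interpolation=cv2.INTER_CUBIC))
E
```

```text
{'t': np.float64(22.2), 'tool_pos': array([ 500.74, -384.22,   88.61]), 'eef_rot': array([3.14, 0.  , 1.2 ]), 'force': array([-3.92, -7.2 , 12.13]), 'gripper_width': np.float64(8.45), 'q': array([ 0.7 ,  1.  , -0.21,  1.42,  0.26,  0.75,  0.03])}
```

View pics/s26.png

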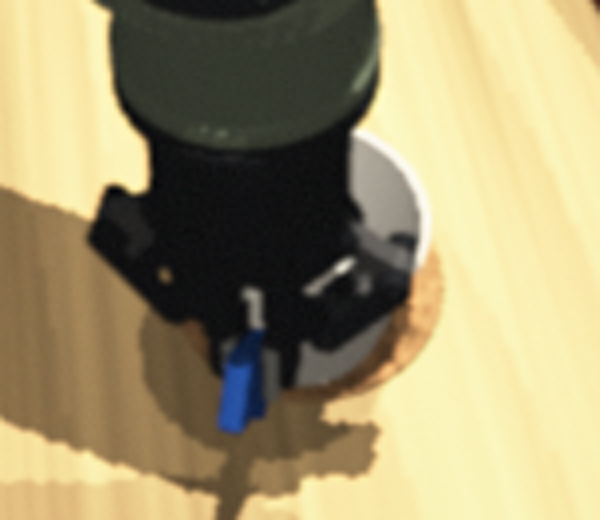

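View pics/wrist26.png

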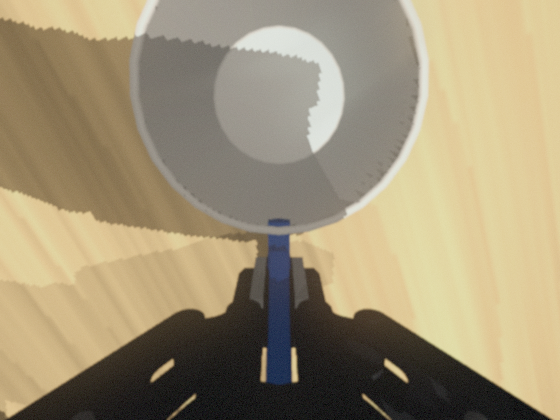

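Emit:
{"op": "servo_tool", "data": {
  "plan": [
    {"dx":-0.05,"dy":0,"dz":0.07,"twist":0,"gripper":0},
    {"dx":-0.08,"dy":0,"dz":0.14,"twist":0,"gripper":0},
    {"dx":-0.08,"dy":0,"dz":0.14,"twist":0,"gripper":0}
  ]
}}

```text
t: 22.68
tool_pos: [498.6, -390.8, 81.7]
eef_rot: [3.137, 0.005, 1.203]
force: [-8.4, -12.3, 31.1]
gripper_width: 8.2
```

```bash
python3 - <<'E'
from h import *
st()
for n in('side','wrist','top'): o,im=snap(n,n+'27.png')
E
```

```text
{'t': np.float64(22.68), 'tool_pos': array([ 498.55, -390.81,   81.67]), 'eef_rot': array([3.14, 0.01, 1.2 ]), 'force': array([ -8.4 , -12.3 ,  31.06]), 'gripper_width': np.float64(8.15), 'q': array([ 0.7 ,  1.01, -0.2 ,  1.41,  0.26,  0.74,  0.03])}
```

View pics/wrist27.png

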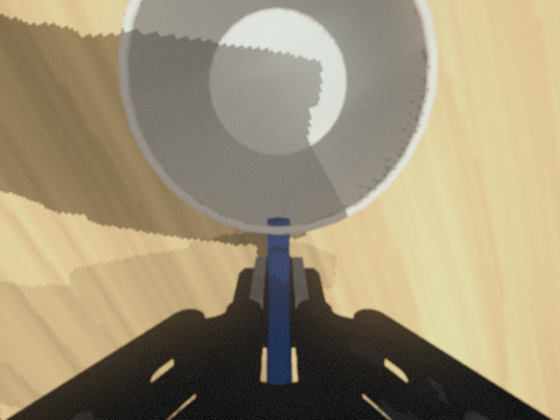

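View pics/top27.png

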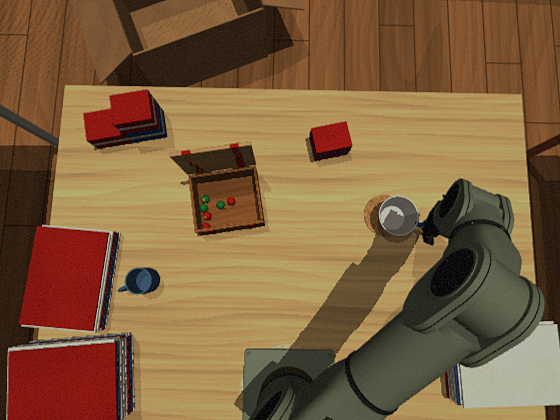

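Emit:
{"op": "servo_tool", "data": {
  "plan": [
    {"dx":0,"dy":0,"dz":-0.05,"twist":0,"gripper":0},
    {"dx":0,"dy":0,"dz":-0.05,"twist":0,"gripper":30},
    {"dx":0,"dy":0,"dz":-0.05,"twist":0,"gripper":30},
    {"dx":0,"dy":0,"dz":-0.05,"twist":0,"gripper":30}
  ]
}}

```text
t: 23.32
tool_pos: [499.1, -386.5, 81.9]
eef_rot: [-3.141, -0.0, 1.206]
force: [-0.2, -1.4, -0.5]
gripper_width: 30.1
```

```bash
python3 - <<'E'
from h import *
np.set_printoptions(precision=1,suppress=True)
st()
for n in('side','wrist','top'): o,im=snap(n,n+'28.png')
t=cv2.imread('pics/top28.png')
cv2.imwrite('pics/t28.png',cv2.resize(t[170:250,340:470],None,fx=6,fy=6,interpolation=cv2.INTER_CUBIC))
s=cv2.imread('pics/side28.png')
cv2.imwrite('pics/s28.png',cv2.resize(s[280:410,220:370],None,fx=4,fy=4,interpolation=cv2.INTER_CUBIC))
E
```

```text
{'t': np.float64(23.32), 'tool_pos': array([ 499.1, -386.5,   81.9]), 'eef_rot': array([-3.1, -0. ,  1.2]), 'force': array([-0.2, -1.4, -0.5]), 'gripper_width': np.float64(30.06), 'q': array([ 0.7,  1. , -0.2,  1.4,  0.3,  0.8,  0. ])}
```

View pics/t28.png

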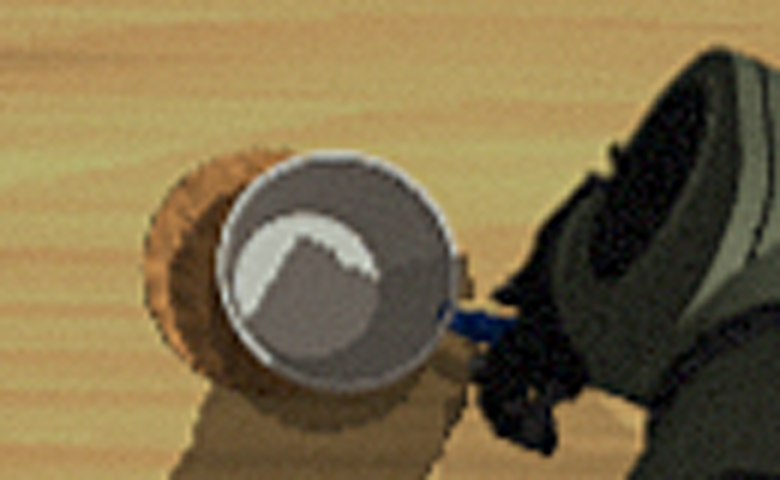

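View pics/wrist28.png

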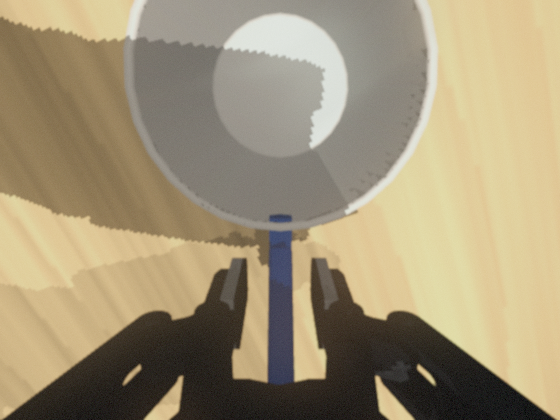

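View pics/s28.png

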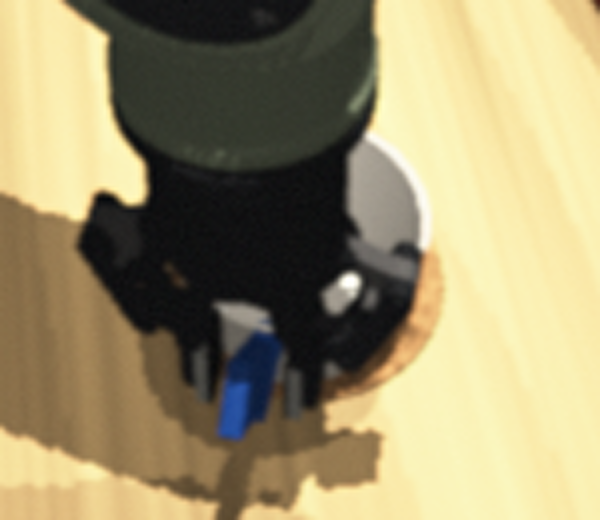

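```bash
python3 - <<'E'
from h import *
np.set_printoptions(precision=1,suppress=True)
T=cam('top');o=monitor.get_obs();W=cam('wrist',o)
c=onplane(T,(396.25,215.25),72);print(c, onplane(T,(396.25+19.83,215.25),72))
# wrist: rim left/right extremes at row? 
print(o['tool_pos'],np.linalg.norm(c[:2]-o['tool_pos'][:2]), onplane(W,(280,225),72), onplane(W,(125,65),72),onplane(W,(437,65),72))
# floor ellipse centre wrist z=10
f=onplane(W,(280.5,85),10);print('floor',f)
go((c[0]-.358*94,c[1]-.934*94,88),69)
d=np.array([536,-291])-(c[:2]);print('shift needed',d); y=o['eef_rot'][2]; print((np.cos(y)*d[0]+np.sin(y)*d[1])/60,(np.sin(y)*d[0]-np.cos(y)*d[1])/60)
E
```

```text
[ 525.9 -308.2   72. ] [ 527.  -366.7   72. ]
[ 499.1 -386.6   82. ] 82.78989722392767 [ 509.7 -360.    72. ] [ 478.2 -279.    72. ] [ 587.7 -320.8   72. ]
floor [ 531.3 -304.7   10. ]
dx -0.19 dy -0.05 dz -0.10 twist 0.01  dist 13
shift needed [10.1 17.2]
0.3280868123002614 0.05500258389076111
```

Emit:
{"op": "servo_tool", "data": {
  "plan": [
    {"dx":-0.15,"dy":-0.02,"dz":-0.1,"twist":0,"gripper":30},
    {"dx":-0.15,"dy":-0.02,"dz":-0.1,"twist":0,"gripper":0},
    {"dx":-0.15,"dy":-0.02,"dz":-0.1,"twist":0,"gripper":0},
    {"dx":-0.15,"dy":-0.02,"dz":-0.1,"twist":0,"gripper":0},
    {"dx":-0.15,"dy":-0.02,"dz":-0.1,"twist":0,"gripper":0},
    {"dx":-0.15,"dy":-0.02,"dz":-0.2,"twist":0,"gripper":0},
    {"dx":0.0,"dy":0,"dz":-0.25,"twist":0,"gripper":0},
    {"dx":0.17,"dy":0.01,"dz":-0.25,"twist":0,"gripper":0}
  ],
  "grip_force": 120
}}

```text
t: 24.48
tool_pos: [503.9, -376.4, 97.3]
eef_rot: [3.141, -0.0, 1.206]
force: [-0.0, 0.2, -1.4]
gripper_width: 8.3
```

```bash
python3 - <<'E'
from h import *
np.set_printoptions(precision=1,suppress=True)
st()
for n in('wrist','top'): o,im=snap(n,n+'29.png')
t=cv2.imread('pics/top29.png')
cv2.imwrite('pics/t29.png',cv2.resize(t[170:250,340:470],None,fx=6,fy=6,interpolation=cv2.INTER_CUBIC))
E
```

```text
{'t': np.float64(24.48), 'tool_pos': array([ 503.9, -376.4,   97.3]), 'eef_rot': array([ 3.1, -0. ,  1.2]), 'force': array([-0.1,  0.2, -1.4]), 'gripper_width': np.float64(8.32), 'q': array([ 0.7,  1. , -0.2,  1.4,  0.2,  0.8,  0. ])}
```

View pics/t29.png

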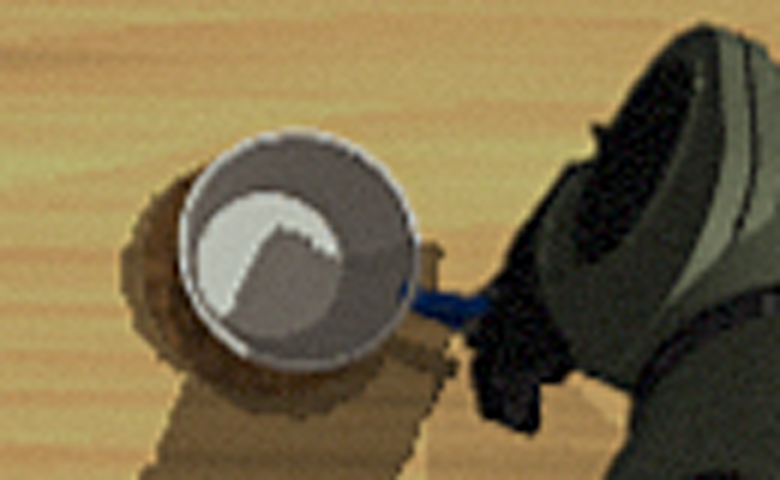

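View pics/wrist29.png

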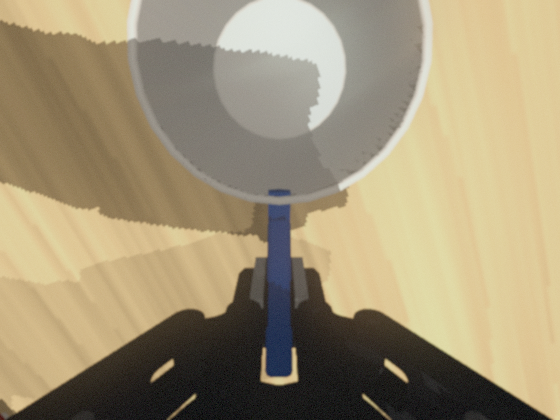

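```bash
python3 - <<'E'
from h import *
np.set_printoptions(precision=1,suppress=True)
T=cam('top');c=onplane(T,(390,211.8),81);print(c)
o=monitor.get_obs();d=np.array([534.5,-291])-c[:2];print(d);y=o['eef_rot'][2]; print((np.cos(y)*d[0]+np.sin(y)*d[1])/60,(np.sin(y)*d[0]-np.cos(y)*d[1])/60)
E
```

```text
[ 534.4 -287.6   81. ]
[ 0.1 -3.4]
-0.05261655643576998 0.020912572077328842
```

Emit:
{"op": "servo_tool", "data": {
  "plan": [
    {"dx":-0.04,"dy":0.02,"dz":0.05,"twist":0,"gripper":0},
    {"dx":-0.05,"dy":0.02,"dz":0.12,"twist":0,"gripper":0},
    {"dx":-0.05,"dy":0.02,"dz":0.16,"twist":0,"gripper":0},
    {"dx":-0.05,"dy":0.02,"dz":0.16,"twist":0,"gripper":0}
  ]
}}

```text
t: 25.08
tool_pos: [503.0, -381.7, 88.3]
eef_rot: [3.141, 0.001, 1.205]
force: [-5.0, -2.6, 17.7]
gripper_width: 8.8
```

Emit:
{"op": "servo_tool", "data": {
  "plan": [
    {"dx":0,"dy":0,"dz":0,"twist":0,"gripper":15},
    {"dx":0,"dy":0,"dz":0,"twist":0,"gripper":40},
    {"dx":0,"dy":0,"dz":0,"twist":0,"gripper":50},
    {"dx":0,"dy":0,"dz":0,"twist":0,"gripper":50},
    {"dx":0,"dy":0,"dz":-0.5,"twist":0,"gripper":50},
    {"dx":0,"dy":0,"dz":-1.5,"twist":0,"gripper":50},
    {"dx":-1.0,"dy":0,"dz":-2.5,"twist":0,"gripper":50},
    {"dx":-2.0,"dy":-1,"dz":-2.5,"twist":0,"gripper":50}
  ]
}}

```text
t: 26.08
tool_pos: [435.7, -454.4, 234.1]
eef_rot: [3.137, 0.001, 1.208]
force: [-0.1, -0.6, -1.5]
gripper_width: 50.0
```

```bash
python3 - <<'E'
from h import *
np.set_printoptions(precision=1,suppress=True)
st()
for n in('wrist','top','side'): o,im=snap(n,n+'30.png')
t=cv2.imread('pics/top30.png')
cv2.imwrite('pics/t30.png',cv2.resize(t[170:250,340:470],None,fx=6,fy=6,interpolation=cv2.INTER_CUBIC))
E
```

```text
{'t': np.float64(26.08), 'tool_pos': array([ 435.7, -454.4,  234.2]), 'eef_rot': array([3.1, 0. , 1.2]), 'force': array([-0.1, -0.6, -1.5]), 'gripper_width': np.float64(50.02), 'q': array([ 0.9,  0.8, -0.3,  1.3,  0.2,  1.1,  0.2])}
```

View pics/t30.png

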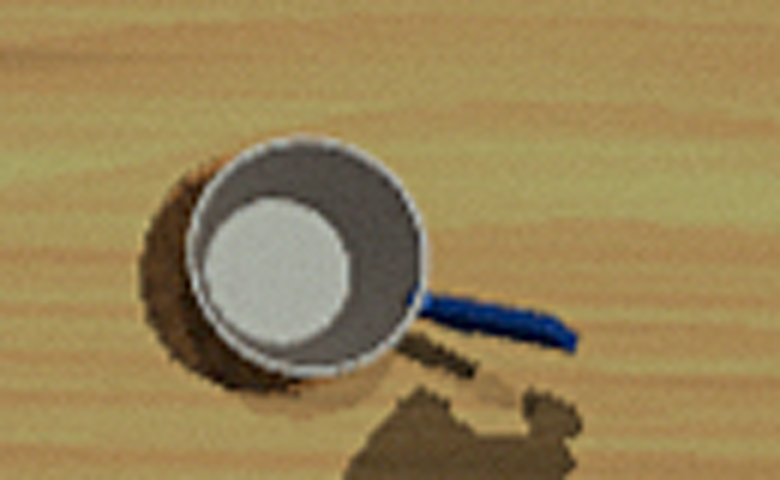

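View pics/side30.png

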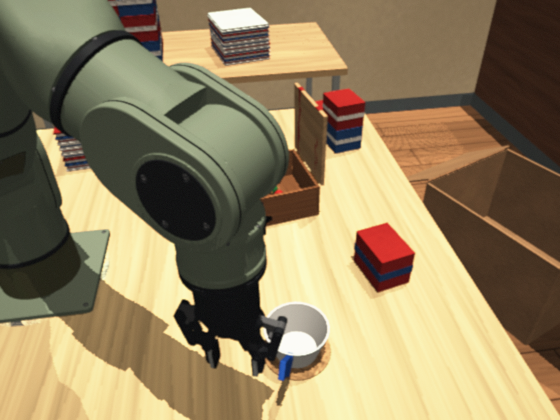

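View pics/top30.png

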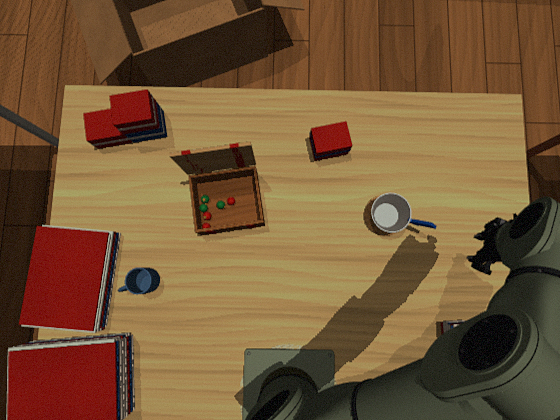

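```bash
python3 - <<'E'
from h import *
np.set_printoptions(precision=1,suppress=True)
T=cam('top');print(onplane(T,(391.25,212.9),72),'floor',onplane(T,(290+50+277/6,170+271/6),10))
S=cam('side')
print('side rim',[onplane(S,p,72) for p in((266,334),(328,331))])
a=np.load('pics/top0.npy').astype(int);b=np.load('pics/top30.npy').astype(int)
for n,(x0,y0,x1,y1) in dict(carton=(300,115,362,165),mug=(115,260,165,300)).items():
    print(n,abs(a-b)[y0:y1,x0:x1].mean(),abs(a-b)[y0:y1,x0:x1].max())
s=cv2.imread('pics/side30.png')
cv2.imwrite('pics/s30.png',cv2.resize(s[285:400,230:360],None,fx=5,fy=5,interpolation=cv2.INTER_CUBIC))
t=cv2.imread('pics/top30.png')
cv2.imwrite('pics/t30c.png',cv2.resize(t[140:240,160:280],None,fx=6,fy=6,interpolation=cv2.INTER_CUBIC))
E
```

```text
[ 532.6 -293.6   72. ] floor [ 534.3 -294.5   10. ]
side rim [array([ 482.2, -300.8,   72. ]), array([ 592.7, -311.9,   72. ])]
carton 5.4470967741935485 34
mug 4.909666666666666 31
```

View pics/s30.png

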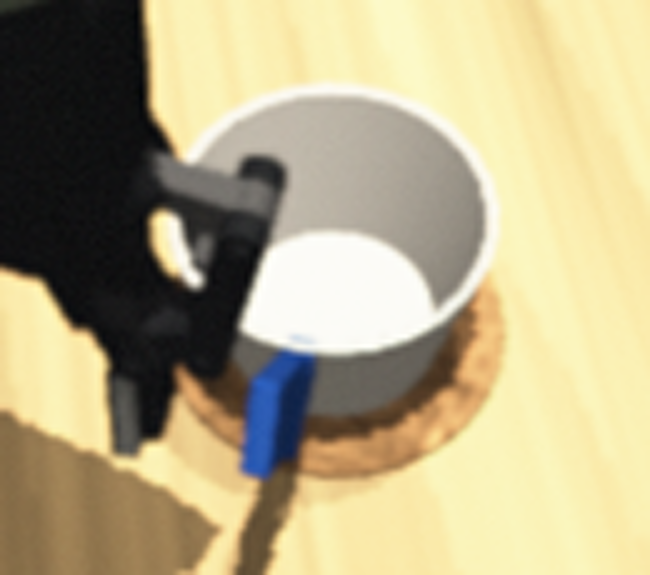

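View pics/t30c.png

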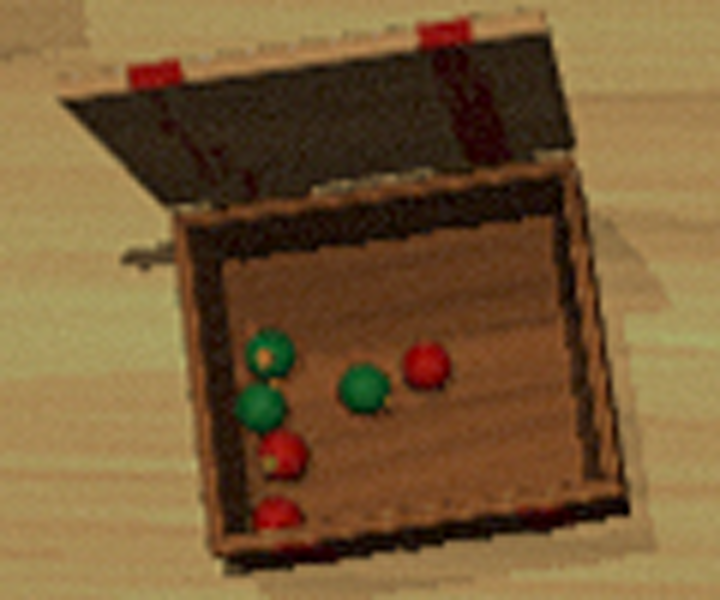

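```bash
python3 - <<'E'
from h import *
T=cam('top');p=tc(onplane(T,(160+310/6,140+68/6),282));print('lid edge chest frame',p,'angle',np.degrees(np.arctan2(192,85-p[0])))
st(); print(order.finish_job())
E
```

```text
lid edge chest frame [ 81.99235211   2.7531415  282.        ] angle 89.10254459936387
{'t': np.float64(26.22), 'tool_pos': array([ 431.98, -455.62,  232.47]), 'eef_rot': array([3.14, 0.  , 1.2 ]), 'force': array([1.37, 1.17, 0.24]), 'gripper_width': np.float64(50.14), 'q': array([ 0.88,  0.82, -0.26,  1.29,  0.22,  1.06,  0.22])}
the job is handed in; nothing more can be done
None
```

The job is done and was handed in at about 26 s, within the 64 s limit.

**What I did:** I pushed the lid up with the closed fingers. The tool could not tilt, so I poured by pressing the cup's lip against the inside of the chest wall, which turned the cup in a light pinch. I turned it back the same way against the chest's near rim, then pressed it level on the mat. It first came down about 18 mm off centre towards the handle, so I gripped it again, lifted it a little and centred it.

**Last checks:**
- **Lid:** it stands at about 89°.
- **Baubles:** the top view shows all six in the chest and the cup empty.
- **Cup:** it stands upright about 3 mm from the mat's centre by the top view. A rough side-view reading put its rim centre about 14 mm farther towards −y, which disagrees with the top view. I relied on the top view, because the gripper partly hid the rim in the side view.
- **Carton and mug:** both look unmoved when the first and last top pictures are compared.
- **Robot:** the gripper was open and clear of everything.

Two early attempts to tilt the cup failed without spilling anything: pressing its foot on the chest rim, and shaking it at low grip.

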